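Stand the toppled tubes back up in the row

TASK

Two big vacuum tubes have toppled over in the row on the grey steel stand. Stand both upright on their bases, glass upwards, on the slot in the middle of the stand, one in each of the two gaps between the small tubes, and set them down gently. Leave the small tubes standing where they are and everything else on the table undisturbed.

Things in the scene. Friction and masses are not known exactly. Their poses are not given: they have to be found in the camera images.
- stand: Fixed grey steel stand: flat deck 140 mm (x) by 516 mm (y), its top 30 mm above the table, a lip 3 mm thick and 5 mm high along each long edge, ends open. Origin at table height under the deck's middle, z up, x away from the robot (yaw up to 0.2 rad). A black slot 10 mm wide, a flush marking only, runs along y at x = 0. Small tubes stand on it near y = -224, 0, +224 mm, leaving two gaps.
- tube_a_mid (a point): Big toppled tube, 88 mm long, 75 g: black eight-sided base (24 mm tall, 34 mm across flats, flat foot, no pins), 28 mm glass neck, bulb a 34 mm cylinder from 34 to 66 mm above the foot (grip there), domed tip. Point on its axis, 44 mm from the foot; x runs along it from base to tip. Starts on its side in one gap, axis 17 mm above the deck, its tip pointing along the row but slanted 0.3 to 1.25 rad towards the robot.
- tube_b_mid (a point): The other big toppled tube, the same shape and size as tube_a, lying in the other gap with its tip pointing the other way along the row. Point on its axis, 44 mm from the foot; x runs from base to tip (level while it lies, straight up when it stands rightly). Which tube starts in which gap varies, and each may end in either gap, one to a gap.
- slim_tall_mid (a point): Standing neighbour: a slim glass tube 23 mm in diameter and 58 mm tall, 35 g, standing on the slot at one end of the row or in its middle (the three neighbours swap places). Point on its axis, 29 mm above the deck; z is up along its axis. To be left standing where it is.
- slim_short_mid (a point): Standing neighbour: a slim glass tube 23 mm in diameter and 50 mm tall, 30 g. Point on its axis, 25 mm above the deck; z up along its axis. To be left standing where it is.
- shielded_mid (a point): Standing neighbour: a small tube in an aluminium shield can, 25 mm in diameter and 52 mm tall, 45 g. Point on its axis, 26 mm above the deck; z up along its axis. To be left standing where it is.
- tone_arm_mid (a point): Bystander lying on the table to the robot's left, beyond the left end of the stand: a chrome tone arm about 250 mm long and up to 33 mm high, lying roughly along the robot's x. Point at about the middle of its length, 20 mm above the table. Leave it alone.
- button_1_mid (a point): Bystander on the table between robot and stand: a red bakelite selector button, 32 mm wide, 17 mm high. Point on its axis, 8 mm above the table. Leave it alone.
- button_2_mid (a point): Bystander: the second selector button, the same as the first. Point on its axis, 8 mm above the table. Leave it alone.
- adapter_mid (a point): Bystander on the table between robot and stand: a brass spindle adapter, 38 mm wide, 20 mm high. Point on its axis, 10 mm above the table. Leave it alone.
- fuse_holder_mid (a point): Bystander on the table to the robot's right, beyond the right end of the stand: a cream ceramic fuse holder 30 x 74 mm, 23 mm high. Point on its upright centre line, 10 mm above the table. Leave it alone.
Things that resemble listed ones, but are neither listed nor needed, are in the scene too. What is shaped like the part that bears tube_a_mid but green, pink or turquoise is not meant.

How it is judged:
By the outcome, as a careful person would: the job done as asked, in the order asked, and still so for the second after the job is handed in, with the robot touching nothing.
It also fails if it takes over 54 s, if anything falls off the work surface, if the arm or the gripper's body presses on something with over 40 N, if the wrist force passes 120 N, or if a joint passes its speed limit or range.

ROBOT

A 6-joint arm with a two-finger parallel gripper is mounted at the origin on the work surface. World frame = base frame: x ahead of the robot, y to its left, z up, the work surface at z = 0. Lengths are in m, angles in rad, forces in N, time in s.
With the tool pointing down it reaches from about 0.35 to 0.8 m from the base axis. Payload 7.3 kg.
Tool frame: the origin (TCP) lies between the finger pads; the fingertips stand 25 mm ahead of it and the grasp point (between the pads) lies 6 mm ahead of it; z points along the fingers, x is the direction in which the jaws open and shut, and the axes are right-handed (so a half turn about z gives the same grasp; the last joint's range is limited). The gripper opens to 85 mm and grips with 20 to 120 N. Pads are 22 mm wide; open, the fingers measure 114 mm over their backs; the gripper's body (76 mm by 85 mm) begins 54 mm behind the grasp point. The pads swing forward as they close: fully open they stand 13 mm farther back than shut.
Start: joints at [-1.467, 0.342, 1.524, -0, 1.275, -0.146], TCP at [0.13, -0.509, 0.256] pointing down, gripper open.
Joint ranges: [-2.53, 2.53], [-0.77, 2.02], [0.04, 2.7], [-1, 4.14], [0.28, 2.66], [-3.11, 3.11]. Speed limits (rad/s): [2.57, 2.57, 3.14, 3.14, 3.14, 3.14].

INTERFACE

Orientations are given as a 3x3 rotation matrix whose columns are the frame's x, y, z axes.
In Python, from rig import r gives the robot as it stands. The module is installed in compiled form; this text tells all that it offers.
- The arm moves only by the shell command python3 -m crank 'ROWS'. ROWS is JSON, a list that holds one entry, the list of rows, each a list of 5 numbers: the closure, from 0 (fully open) to 1 (shut), then the shift along the tool's x, y, z in mm, then the turn about the tool's z in rad. A call has 1 to 12 rows; each row shifts and turns the commanded pose from where the row before left it, along the tool's axes as they then stand; what a row does not reach is not made up. A row lasts 1/8 s, in which the tool goes at most 62.5 mm and 10.7 degrees, less where a joint would pass 70% of its speed; a pose out of reach is approached as far as the arm can. A call is refused whole if a number of a shift passes 62.5 or a number of a turn 0.188, either way. A call with a gripper value outside its range is refused whole. The fingers move at their own pace and stop on an object; the grip force is fixed at half the most. Time passes only in rows, so rows that do not move let the fingers close. It gives the time, the measured TCP pose, the force and the opening at its end, in the units of the state.
- r.get_obs(): the state, without advancing time (a new reading comes with each control period).
- r.capture(name): name is "side" or "top"; returns a dict with "image" (480x640x3 uint8, blue, green, red), "fov_y" (degrees; the focal length in pixels is half the picture's height over the tangent of half this angle, whatever the lens; pixels are square), "cx", "cy" (the principal point, pixels), "world_from_camera" (4x4, takes a point from camera to world coordinates). Camera axes: x right, y down, z forward; pixel columns grow to the right and rows downward; lengths in m; the calibration is good to about 2 mm. A picture is of the moment at which its call begins. There is no depth.
- r.close_job(): hands the job in, once; it reports no verdict.
The state is a dict: "time": time; "qpos": joint angles; "joint_velocities": joint speeds; "effort": joint torques, N m; "position": TCP position; "tcp_rot": TCP orientation; "force": force on the tool from outside, world axes, zero at the start; "moment": the same for the moment, N m; "width": finger opening in m.
Only numpy, scipy, OpenCV 4.12 (cv2) and the standard library are available. Lean on these libraries where they do the work, as an engineer would, in place of code of your own. Each camera call takes 0.05 s, during which the arm holds its last target.

## Working session

There is one attempt and no reset: what is moved stays moved. The work goes in short steps, Python scripts to look and compute and a shell command to move; the robot and the scene stay as the last step left them, time stands still between calls to the robot, and variables do not carry over. Pictures are saved under pics/ and viewed, and the job is handed in when it is done.

```bash
mkdir -p pics; ls; python3 - <<'E'
from rig import r
import cv2,numpy as np
np.set_printoptions(precision=4,suppress=True)
o=r.get_obs();print(o)
for n in("side","top"):
    c=r.capture(n);cv2.imwrite(f"pics/{n}0.png",c["image"]);print(n,c["fov_y"],c["cx"],c["cy"]);print(c["world_from_camera"])
E
```

```text
pics
{'time': 0.0, 'qpos': array([-1.467 ,  0.3427,  1.525 , -0.    ,  1.2754, -0.146 ]), 'joint_velocities': array([ 0.    ,  0.0006,  0.0005,  0.0003, -0.0018, -0.0011]), 'effort': array([ -0.0011, -43.3672, -24.6014,  -0.0005,   0.0077,  -0.    ]), 'position': array([ 0.1297, -0.5083,  0.2556]), 'tcp_rot': array([[ 0.2472, -0.969 , -0.0002],
       [-0.969 , -0.2472,  0.0015],
       [-0.0015, -0.0002, -1.    ]]), 'force': array([-0.518 ,  0.072 , -0.3294]), 'moment': array([-0.0377, -0.0249, -0.054 ]), 'width': 0.0857142297042186}
side 53.06567374680205 328.055056743118 244.1559205859525
[[-0.8189 -0.3339  0.4669  0.0719]
 [-0.574   0.474  -0.6678  0.7133]
 [ 0.0017 -0.8148 -0.5798  0.7045]
 [ 0.      0.      0.      1.    ]]
top 55.10493454248451 322.7497466571688 235.22132173206927
[[ 0.0169 -0.9895  0.1435  0.4278]
 [-0.9997 -0.0141  0.0206 -0.0044]
 [-0.0183 -0.1438 -0.9894  1.1701]
 [ 0.      0.      0.      1.    ]]
```

View pics/side0.png

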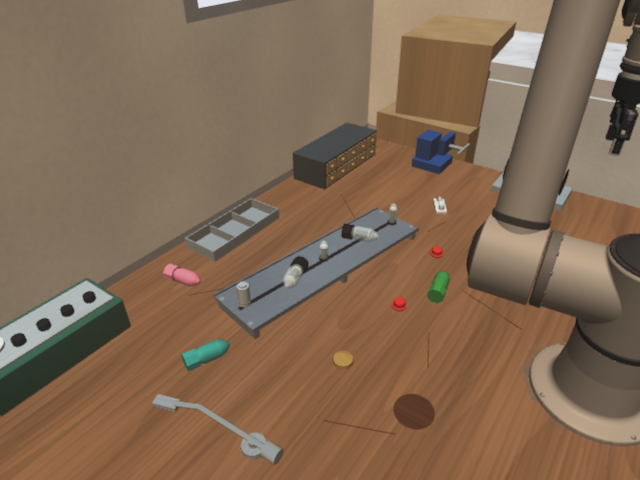

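View pics/top0.png

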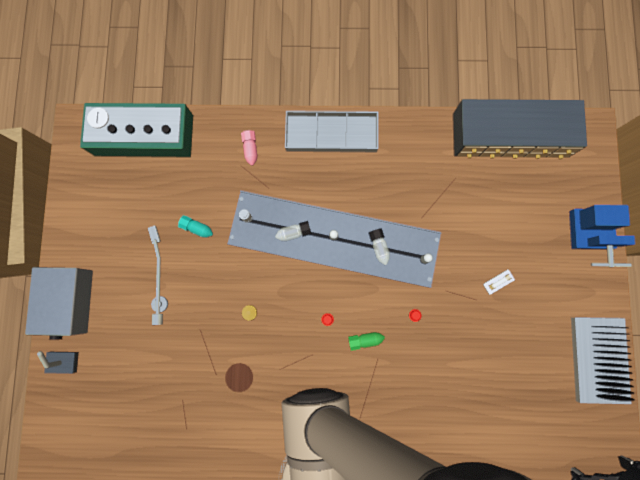

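In both views there are five toppled tube shapes. In the top view they are at (293,232) and (380,246), both white glass on a black base and lying on the stand, plus pink (249,147), turquoise (195,227) and green (366,341) on the table. The two black/white ones on the stand fit the description. I'll confirm that in crops.

```bash
python3 - <<'E'
import cv2,numpy as np
t=cv2.imread("pics/top0.png");s=cv2.imread("pics/side0.png")
a=cv2.resize(t[180:300,220:450],(800,417),interpolation=cv2.INTER_CUBIC)
b=cv2.resize(s[190:340,210:430],(800,545),interpolation=cv2.INTER_CUBIC)
cv2.imwrite("pics/ct.png",a);cv2.imwrite("pics/cs.png",b)
E
```

```text
(no output)
```

View pics/ct.png

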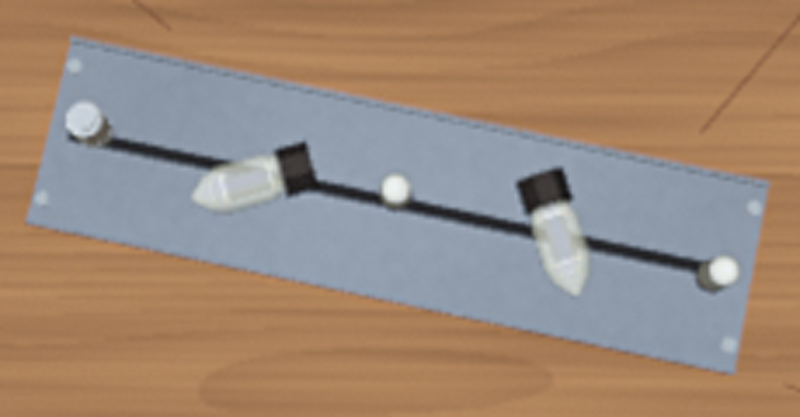

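View pics/cs.png

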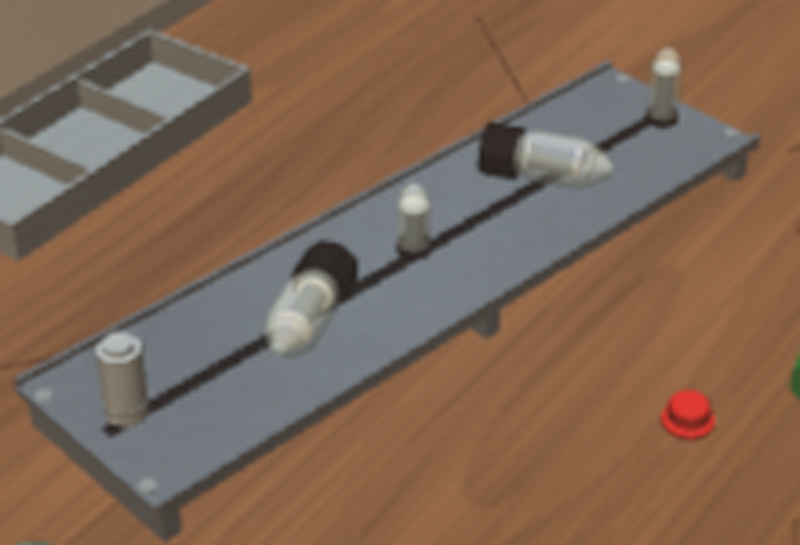

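The crops confirm it: both targets have a black base and clear/white glass and lie in the two gaps. The shielded tube is at the left end, with slim tubes in the middle and at the right end. Next I'll measure from the top view using the deck corners, tips and feet.

```bash
cat > h.py <<'E'
from rig import r
import cv2,numpy as np
np.set_printoptions(precision=4,suppress=True)
def ray(c,u,v):
    f=240/np.tan(np.radians(c["fov_y"]/2)); M=c["world_from_camera"]
    return M[:3,3],M[:3,:3]@np.array([(u-c["cx"])/f,(v-c["cy"])/f,1])
def onz(c,u,v,z):
    o,d=ray(c,u,v); return o+d*(z-o[2])/d[2]
def proj(c,P):
    f=240/np.tan(np.radians(c["fov_y"]/2)); M=c["world_from_camera"]
    p=M[:3,:3].T@(np.asarray(P,float)-M[:3,3]); return np.array([c["cx"]+f*p[0]/p[2],c["cy"]+f*p[1]/p[2]])
E
python3 - <<'E'
from h import *
c=r.capture("top")
k=230/800
P=lambda x,y,z:onz(c,220+(x+.5)*k-.5,180+(y+.5)*k-.5,z)
C=np.array([P(*q,.033) for q in((70,37),(768,183),(735,373),(27,224))]);print(C)
m=C.mean(0);ya=(C[0]+C[3]-C[1]-C[2])/2;print("mid",m,"len",np.linalg.norm(ya),"wid",np.linalg.norm(C[0]-C[3]))
yaw=np.arctan2(-ya[0],ya[1]);print("yaw",yaw)
R=np.array([[np.cos(yaw),-np.sin(yaw)],[np.sin(yaw),np.cos(yaw)]])
# slot ends check
for q in((220,163),(320,185),(440,211),(535,232),(590,244),(695,266)):
    p=P(*q,.03);print("slot in stand",R.T@(p-m)[:2])
for n,tip,foot in(("L",(193,198),(309,167)),("R",(576,295),(542,176))):
    t,f=P(*tip,.047),P(*foot,.047);d=t-f;L=np.linalg.norm(d);d/=L
    print(n,"foot",f,"tip",t,"L",L,"ang",np.arctan2(d[1],d[0]),"mid",f+.044*d,"g54",(t+f)/2+.010*d, "local",R.T@((t+f)/2-m)[:2])
for y in(.112,-.112): print("goal",m[:2]+R@np.array([0,y]))
for n,q,z in(("shield",(86,118),.082),("mid",(396,187),.082),("right",(723,270),.082)): print(n,R.T@(P(*q,z)-m)[:2])
E
```

```text
[[ 0.7052  0.2322  0.033 ]
 [ 0.6043 -0.2736  0.033 ]
 [ 0.4687 -0.2478  0.033 ]
 [ 0.567   0.2573  0.033 ]]
mid [ 0.5863 -0.008   0.033 ] len 0.5151656376795161 wid 0.14040736810621154
yaw -0.1945220298365755
slot in stand [0.0023 0.1308]
slot in stand [0.0016 0.0566]
slot in stand [ 0.001  -0.0318]
slot in stand [ 0.0002 -0.1014]
slot in stand [-0.0001 -0.1415]
slot in stand [-0.0001 -0.2175]
L foot [0.6091 0.0545 0.047 ] tip [0.5856 0.1365 0.047 ] L 0.08528029994203619 ang 1.8493680029064998 mid [0.597  0.0968 0.047 ] g54 [0.5946 0.1052 0.047 ] local [-0.0092  0.1037]
R foot [ 0.6049 -0.1109  0.047 ] tip [ 0.5208 -0.1347  0.047 ] L 0.08743188755766838 ang -2.86558710779267 mid [ 0.5626 -0.1229  0.047 ] g54 [ 0.5533 -0.1255  0.047 ] local [-0.0008 -0.1172]
goal [0.608  0.1019]
goal [ 0.5647 -0.1179]
shield [0.0067 0.2218]
mid [0.0039 0.0013]
right [-0.0059 -0.2278]
```

```bash
python3 -m crank '[[[0.3,-26.6,-50.3,0,0],[0.3,-26.6,-50.3,0,0],[0.3,-26.6,-50.3,0,0],[0.3,-26.6,-50.3,0,0],[0.3,-26.6,-50.3,0,0],[0.3,-26.6,-50.3,0,0],[0.3,-26.6,-50.3,0,0],[0.3,-26.6,-50.3,0,0],[0.3,-26.6,-50.3,0,0],[0.3,-26.6,-50.3,0,-0.026],[0.3,0,0,0,0],[0.3,0,0,0,0]]]'
```

```text
time: 1.65
position: [0.551, -0.1266, 0.2558]
tcp_rot: [[0.273, -0.962, -0.001], [-0.962, -0.273, -0.0], [-0.0, 0.001, -1.0]]
force: [-1.2, -0.7, -0.1]
width: 0.0601
```

```bash
python3 -m crank '[[[0.3,0,0,50,0],[0.3,0,0,50,0],[0.3,0,0,50,0],[0.3,0,0,25,0],[0.3,0,0,10,0],[0.3,0,0,0,0]]]'
python3 - <<'E'
from h import *
for n,(x,y,w,h) in(("top",(320,190,140,105)),("side",(300,190,160,120))):
    c=r.capture(n);cv2.imwrite(f"pics/{n}1.png",cv2.resize(c["image"][y:y+h,x:x+w],(560,420),interpolation=cv2.INTER_CUBIC))
a=np.hstack([cv2.imread("pics/top1.png"),cv2.imread("pics/side1.png")]);cv2.imwrite("pics/p1.png",cv2.resize(a,(800,300)))
E
```

```text
time: 2.4
position: [0.5512, -0.1275, 0.0716]
tcp_rot: [[0.271, -0.963, -0.0], [-0.963, -0.271, -0.0], [0.0, 0.0, -1.0]]
force: [-0.1, 0.1, 0.7]
width: 0.0601
```

View pics/p1.png

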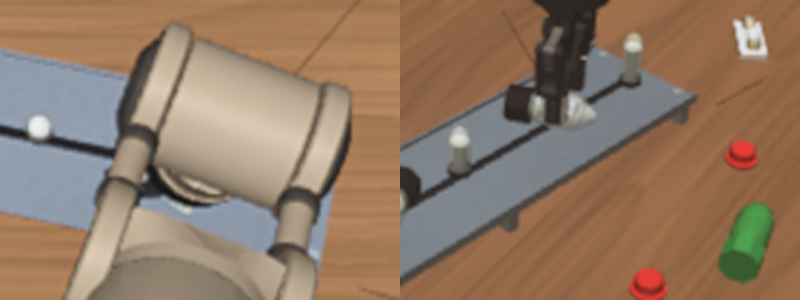

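```bash
python3 -m crank '[[[0.4,0,0,6,0],[0.5,0,0,5,0],[0.56,0,0,0,0],[0.58,0,0,0,0],[0.6,0,0,0,0],[0.6,0,0,0,0]]]';python3 -m crank '[[[0.62,0,0,0,0],[0.62,0,0,0,0]]]'
```

```text
time: 3.25
position: [0.5515, -0.1267, 0.0604]
tcp_rot: [[0.272, -0.962, 0.0], [-0.962, -0.272, -0.0], [0.0, -0.0, -1.0]]
force: [0.6, 0.4, 0.3]
width: 0.0344
time: 3.5
position: [0.5515, -0.1267, 0.0605]
tcp_rot: [[0.272, -0.962, 0.0], [-0.962, -0.272, -0.0], [0.0, -0.0, -1.0]]
force: [-0.7, 0.7, 2.1]
width: 0.033
```

```bash
python3 -m crank '[[[0.62,0,0,-6,0],[0.62,0,0,-6,0],[0.62,0,0,-6,0],[0.62,0,0,-6,0],[0.62,0,0,0,0]]]'
cat > look.py <<'E'
from h import *
import sys
n,x,y,w,tag=sys.argv[1],*map(int,sys.argv[2:5]),sys.argv[5]
h=w*3//4
c=r.capture(n);cv2.imwrite(f"pics/{tag}.png",cv2.resize(c["image"][y:y+h,x:x+w],(640,480),interpolation=cv2.INTER_CUBIC))
E
python3 look.py side 320 185 100 s2
```

```text
time: 4.12
position: [0.5518, -0.1268, 0.085]
tcp_rot: [[0.272, -0.962, 0.001], [-0.962, -0.272, -0.001], [0.001, -0.001, -1.0]]
force: [0.1, -0.2, -1.0]
width: 0.0331
```

View pics/s2.png

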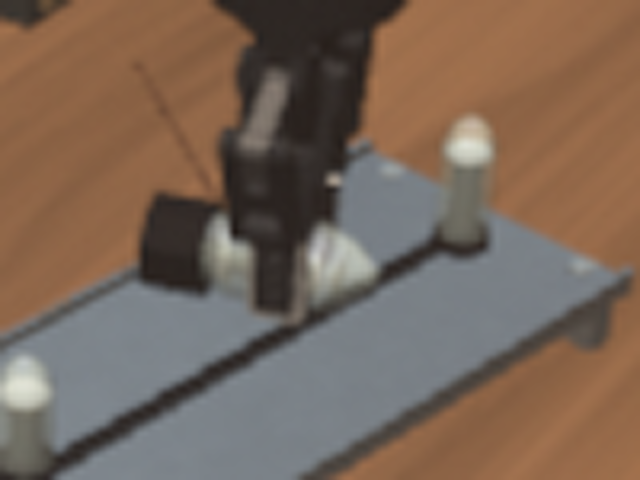

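The tube came up rigidly and is still level. I'll lower it, ease the grip and lift again, so that the base can swing down.

```bash
python3 -m crank '[[[0.62,0,0,8,0],[0.62,0,0,8,0],[0.615,0,0,0,0],[0.612,0,0,0,0],[0.612,0,0,0,0]]]'
python3 look.py side 320 185 100 s3;  python3 -m crank '[[[0.61,0,0,0,0],[0.61,0,0,0,0]]]'; python3 look.py side 320 185 100 s4; python3 -c "
import cv2,numpy as np
cv2.imwrite('pics/s34.png',cv2.resize(np.hstack([cv2.imread('pics/s3.png'),cv2.imread('pics/s4.png')]),(800,300)))"
```

```text
time: 4.8
position: [0.5516, -0.1267, 0.0684]
tcp_rot: [[0.272, -0.962, 0.0], [-0.962, -0.272, -0.0], [0.0, -0.0, -1.0]]
force: [-0.6, 0.2, -0.7]
width: 0.0333
time: 5.1
position: [0.5515, -0.1266, 0.0684]
tcp_rot: [[0.272, -0.962, 0.0], [-0.962, -0.272, -0.0], [0.0, -0.0, -1.0]]
force: [-0.6, -0.5, -0.9]
width: 0.0335
```

View pics/s34.png

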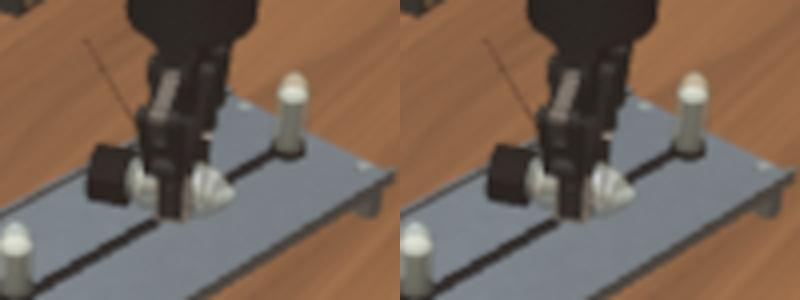

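```bash
python3 -m crank '[[[0.607,0,0,0,0],[0.607,0,0,0,0]]]'
python3 look.py side 320 185 100 s3;  python3 -m crank '[[[0.604,0,0,0,0],[0.604,0,0,0,0]]]'; python3 look.py side 320 185 100 s4; python3 -c "
import cv2,numpy as np
cv2.imwrite('pics/s56.png',cv2.resize(np.hstack([cv2.imread('pics/s3.png'),cv2.imread('pics/s4.png')]),(800,300)))"
```

```text
time: 5.4
position: [0.5514, -0.1267, 0.0683]
tcp_rot: [[0.272, -0.962, 0.0], [-0.962, -0.272, -0.0], [0.0, 0.0, -1.0]]
force: [0.4, 0.1, -0.7]
width: 0.0334
time: 5.7
position: [0.5514, -0.1266, 0.0683]
tcp_rot: [[0.272, -0.962, -0.0], [-0.962, -0.272, -0.0], [0.0, 0.0, -1.0]]
force: [0.2, -0.5, -1.8]
width: 0.0337
```

View pics/s56.png

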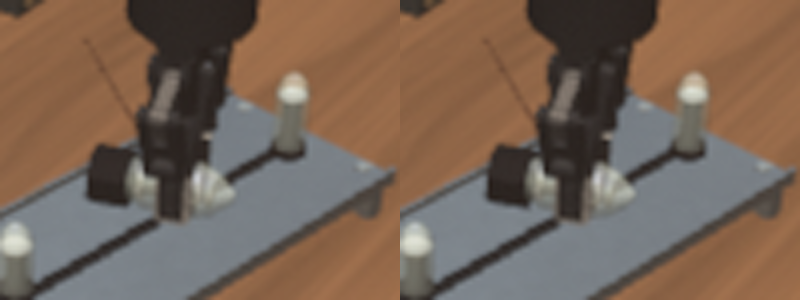

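```bash
python3 -m crank '[[[0.601,0,0,0,0],[0.601,0,0,0,0]]]'
python3 look.py side 320 185 100 s3;  python3 -m crank '[[[0.598,0,0,0,0],[0.598,0,0,0,0]]]'; python3 look.py side 320 185 100 s4; python3 -c "
import cv2,numpy as np
cv2.imwrite('pics/s78.png',cv2.resize(np.hstack([cv2.imread('pics/s3.png'),cv2.imread('pics/s4.png')]),(800,300)))"
```

```text
time: 6.0
position: [0.5515, -0.1266, 0.0683]
tcp_rot: [[0.272, -0.962, 0.0], [-0.962, -0.272, -0.0], [0.0, -0.0, -1.0]]
force: [0.4, 0.8, -1.5]
width: 0.0343
time: 6.3
position: [0.5515, -0.1267, 0.0684]
tcp_rot: [[0.272, -0.962, 0.0], [-0.962, -0.272, -0.0], [0.0, -0.0, -1.0]]
force: [0.5, -0.2, 0.1]
width: 0.034
```

View pics/s78.png

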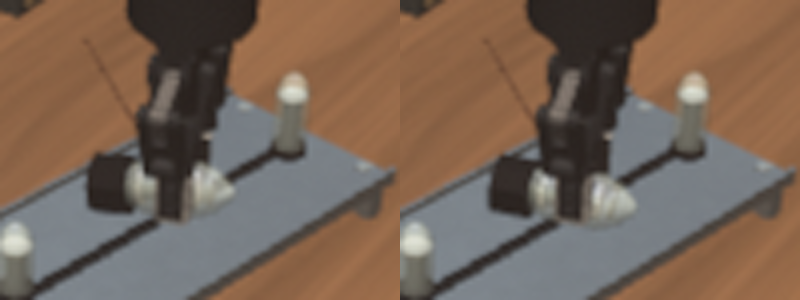

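At 0.601 the base swung down, and at 0.598 the tube slid free and lay down again. So 0.601–0.602 is the pivoting grip.

```bash
python3 -m crank '[[[0.59,0,0,4,0],[0.59,0,0,4,0],[0.6015,0,0,0,0],[0.6015,0,0,0,0],[0.6015,0,0,-4,0],[0.6015,0,0,-4,0],[0.6015,0,0,-4,0],[0.6015,0,0,-4,0],[0.6015,0,0,0,0]]]'
python3 look.py side 320 185 100 s9
```

```text
time: 7.48
position: [0.5517, -0.1268, 0.0768]
tcp_rot: [[0.272, -0.962, 0.001], [-0.962, -0.272, -0.0], [0.001, -0.001, -1.0]]
force: [-0.5, -0.8, -0.3]
width: 0.0342
```

View pics/s9.png

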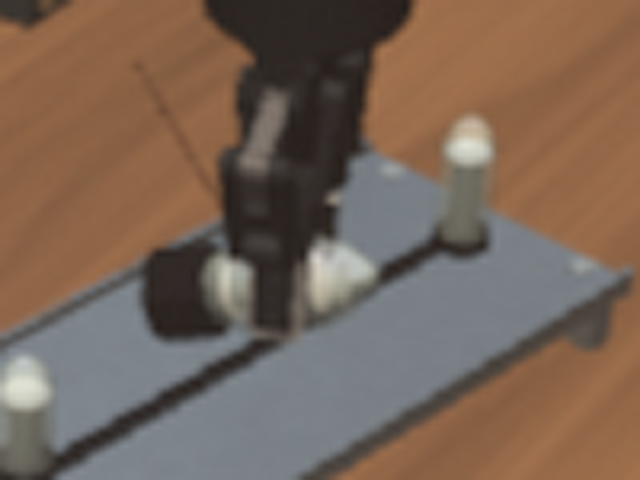

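```bash
python3 -m crank '[[[0.6015,0,0,-4,0],[0.6015,0,0,-4,0],[0.6015,0,0,-4,0],[0.6015,0,0,-4,0],[0.6015,0,0,-4,0],[0.6015,0,0,-4,0],[0.6015,0,0,-4,0],[0.6015,0,0,0,0]]]'
python3 look.py side 320 185 100 s10
```

```text
time: 8.52
position: [0.5516, -0.1267, 0.1048]
tcp_rot: [[0.272, -0.962, 0.001], [-0.962, -0.272, -0.0], [0.001, -0.001, -1.0]]
force: [-0.1, -0.5, 0.7]
width: 0.0343
```

View pics/s10.png

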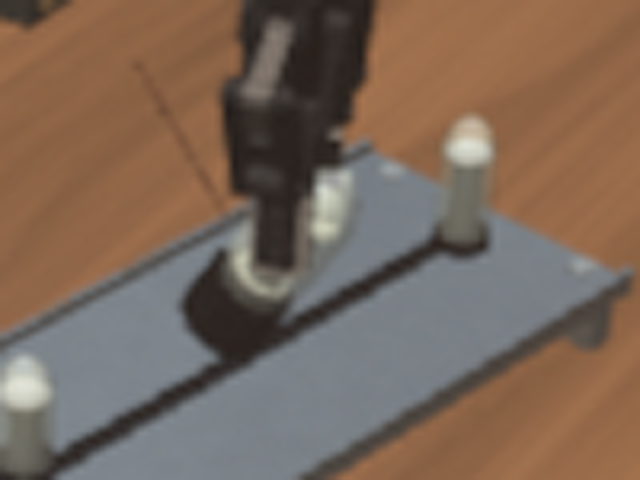

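It is pivoting well, now roughly 50° up. I'll keep going.

```bash
python3 -m crank '[[[0.6015,0,0,-3,0],[0.6015,0,0,-3,0],[0.6015,0,0,-3,0],[0.6015,0,0,-3,0],[0.6015,0,0,0,0],[0.6015,0,0,0,0]]]'
python3 look.py side 320 185 100 s11
```

```text
time: 9.32
position: [0.5515, -0.1266, 0.1164]
tcp_rot: [[0.272, -0.962, 0.0], [-0.962, -0.272, -0.0], [0.0, -0.0, -1.0]]
force: [0.3, -0.6, -0.2]
width: 0.0342
```

View pics/s11.png

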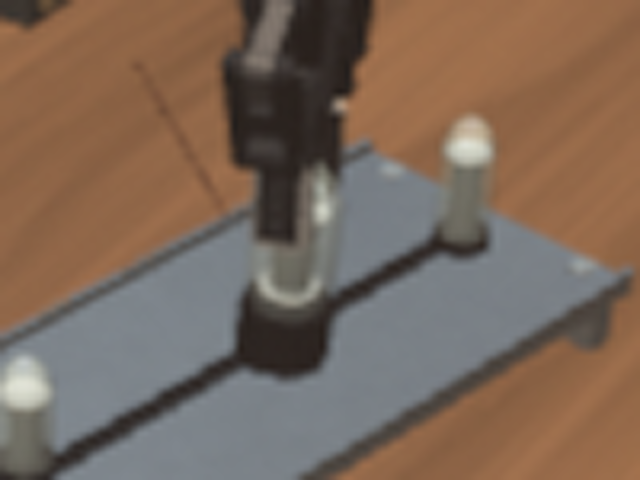

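```bash
cat > up.py <<'E'
from h import *
c=r.capture("side"); im=c["image"]
# dark base mask not under the gripper -> print projections of slot and predicted upright tube
cv2.imwrite("pics/full.png",im)
def show(goal,x,y,w,tag):
    h=w*3//4;s=640/w
    a=cv2.resize(im[y:y+h,x:x+w],(640,480),interpolation=cv2.INTER_CUBIC)
    for z,rad in((.03,.017),(.054,.017),(.064,.017),(.096,.017)):
        pts=np.array([proj(c,[goal[0]+rad*np.cos(t),goal[1]+rad*np.sin(t),z]) for t in np.linspace(0,6.283,40)])
        cv2.polylines(a,[((pts-[x,y]+.5)*s).astype(int)],True,(0,255,0),1)
    cv2.imwrite(f"pics/{tag}.png",a)
import sys
A=sys.argv
show((float(A[1]),float(A[2])),int(A[3]),int(A[4]),int(A[5]),A[6])
print(onz(c,364.2,240.5,.03))
E
python3 up.py 0.5515 -0.1266 320 185 100 s12
```

```text
[ 0.5516 -0.1271  0.03  ]
```

View pics/s12.png

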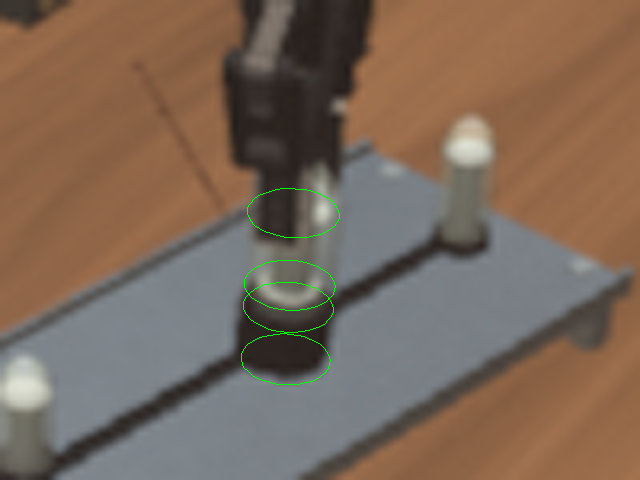

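The tube is upright, hanging just at deck level, with its axis on the TCP. I'll firm the grip slightly, lift 4 mm, shift onto the slot and lower.

```bash
python3 -m crank '[[[0.61,0,0,0,0],[0.61,0,0,-4,0],[0.61,-1.6,-5.1,0,0],[0.61,-1.5,-5.1,0,0],[0.61,-1.5,-5.1,0,0],[0.61,0,0,2,0],[0.61,0,0,2,0],[0.61,0,0,0,0]]]'
python3 up.py 0.565 -0.118 320 180 100 s13
```

```text
time: 10.42
position: [0.5649, -0.1181, 0.1163]
tcp_rot: [[0.272, -0.962, 0.0], [-0.962, -0.272, -0.0], [0.0, -0.0, -1.0]]
force: [-0.0, 0.6, -0.3]
width: 0.0336
[ 0.5516 -0.1271  0.03  ]
```

View pics/s13.png

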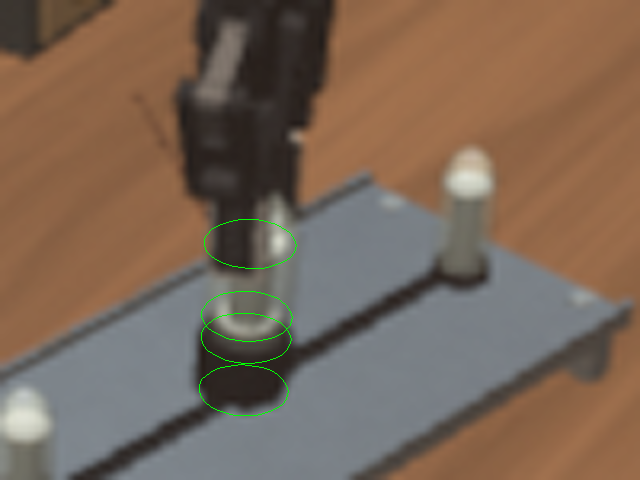

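```bash
python3 -m crank '[[[0.606,0,0,0.7,0],[0.606,0,0,0.7,0],[0.606,0,0,0.6,0],[0.603,0,0,0,0],[0.602,0,0,0,0],[0.601,0,0,0,0],[0.6,0,0,0,0],[0.599,0,0,0,0],[0.595,0,0,0,0],[0.59,0,0,0,0],[0.58,0,0,0,0]]]'
python3 up.py 0.565 -0.118 320 180 100 s14
```

```text
time: 11.85
position: [0.5649, -0.1181, 0.1143]
tcp_rot: [[0.272, -0.962, 0.0], [-0.962, -0.272, -0.0], [0.0, 0.0, -1.0]]
force: [-1.2, 0.1, -0.3]
width: 0.0357
[ 0.5516 -0.1271  0.03  ]
```

View pics/s14.png

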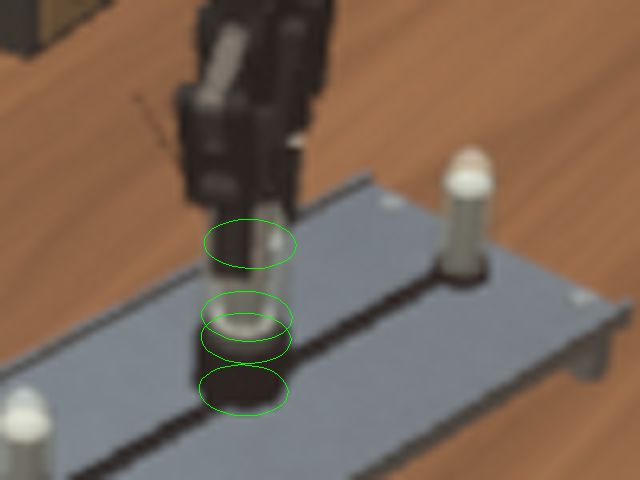

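The tube stands upright, level and centred on the slot. I'll release it, rise, then go over the left tube and turn.

```bash
python3 -m crank '[[[0.54,0,0,0,0],[0.48,0,0,0,0],[0.4,0,0,0,0],[0.3,0,0,-20,0],[0.3,0,0,-50,0],[0.3,0,0,-50,0],[0.3,0,0,0,0],[0.3,-52.2,-22.3,0,0],[0.3,-52.2,-22.3,0,0],[0.3,-52.2,-22.3,0,0],[0.3,-52.1,-22.3,0,0],[0.3,0,0,0,0]]]'; python3 look.py side 320 185 100 s15
python3 -m crank '[[[0.3,0,0,0,-0.175],[0.3,0,0,0,-0.175],[0.3,0,0,0,-0.175],[0.3,0,0,0,-0.175],[0.3,0,0,0,-0.175],[0.3,0,0,0,-0.175],[0.3,0,0,0,-0.175],[0.3,0,0,0,-0.175],[0.3,0,0,0,-0.174],[0.3,0,0,0,0],[0.3,0,0,0,0]]]'
python3 look.py side 200 160 240 s16
```

```text
time: 13.4
position: [0.5933, 0.1109, 0.2329]
tcp_rot: [[0.277, -0.961, -0.002], [-0.961, -0.277, 0.001], [-0.001, 0.002, -1.0]]
force: [-0.6, -1.6, 0.6]
width: 0.0602
time: 14.82
position: [0.5938, 0.1061, 0.234]
tcp_rot: [[0.963, 0.271, -0.001], [0.271, -0.963, -0.0], [-0.001, 0.0, -1.0]]
force: [0.1, -0.7, 0.4]
width: 0.0596
```

View pics/s16.png

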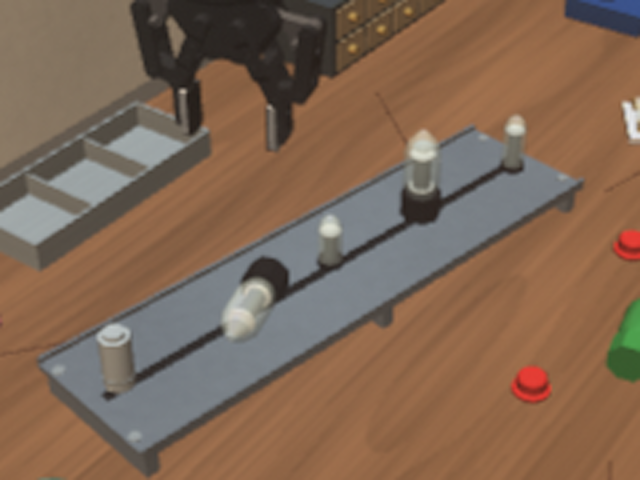

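```bash
python3 - <<'E'
from h import *
c=r.capture("side");x,y,w,h=260,230,80,60
a=cv2.resize(c["image"][y:y+h,x:x+w],(640,480),interpolation=cv2.INTER_CUBIC)
m=np.array([.5974,.0955]);d=np.array([-.275,.961]);n=np.array([d[1],-d[0]])
for s in(-.044,-.02,.012,.044):
    for z,o in((.047,0),(.047,.017),(.047,-.017),(.064,0)):
        p=(proj(c,[*(m+s*d+o*n),z])-[x,y]+.5)*8;cv2.circle(a,tuple(p.astype(int)),3,(0,255,0),1)
cv2.imwrite("pics/s17.png",a)
E
```

```text
(no output)
```

View pics/s17.png

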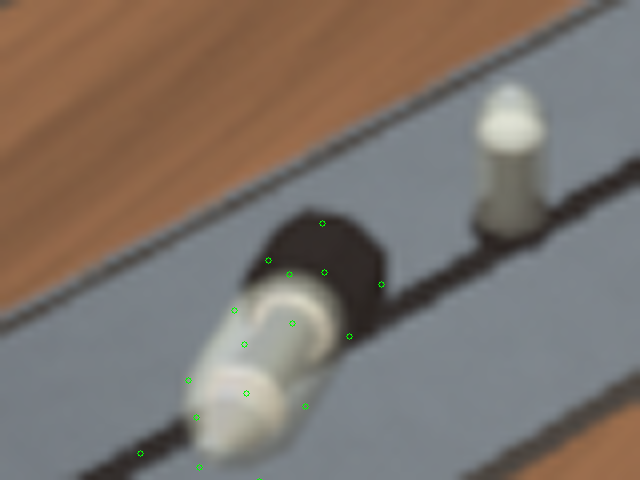

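```bash
python3 -m crank '[[[0.3,0.5,3.2,50,0],[0.3,0,0,50,0],[0.3,0,0,40,0],[0.3,0,0,20,0],[0.3,0,0,0,0]]]'
python3 look.py side 250 200 100 s18
```

```text
time: 15.55
position: [0.5942, 0.104, 0.0726]
tcp_rot: [[0.962, 0.274, -0.004], [0.274, -0.962, -0.0], [-0.004, -0.001, -1.0]]
force: [-0.4, 0.3, -0.3]
width: 0.0595
```

View pics/s18.png

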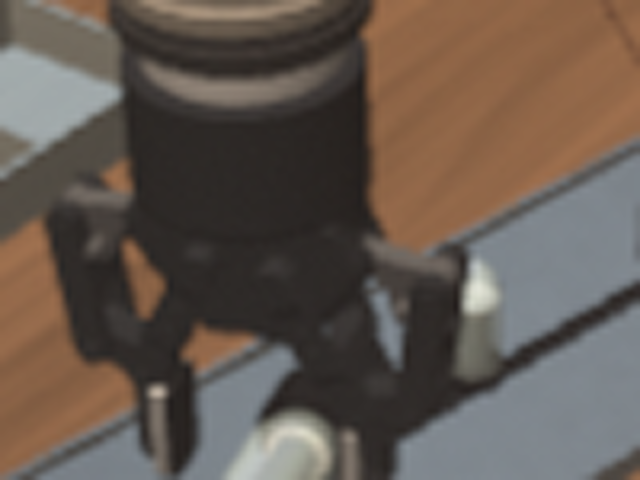

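```bash
python3 -m crank '[[[0.35,0,0,6,0],[0.4,0,0,6,0],[0.4,0,0,0,0]]]'
python3 look.py side 250 220 100 s19
```

```text
time: 15.98
position: [0.5951, 0.1041, 0.0622]
tcp_rot: [[0.961, 0.275, -0.0], [0.275, -0.961, -0.0], [-0.0, 0.0, -1.0]]
force: [-0.0, -0.6, -0.5]
width: 0.0512
```

View pics/s19.png

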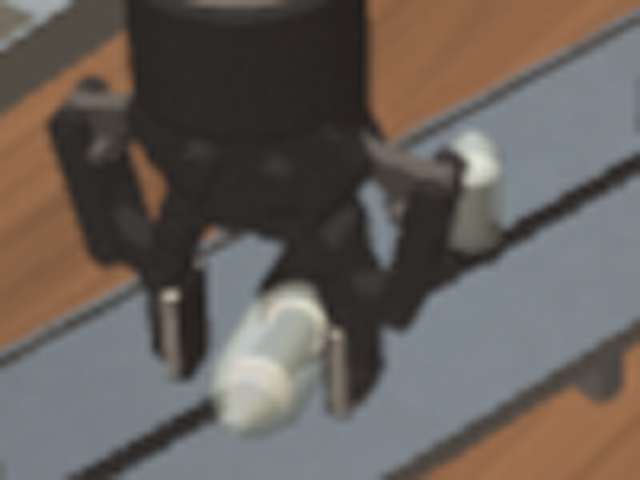

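```bash
python3 -m crank '[[[0.48,0,0,1,0],[0.54,0,0,0,0],[0.57,0,0,0,0],[0.59,0,0,0,0],[0.6,0,0,0,0],[0.6015,0,0,0,0],[0.6015,0,0,0,0],[0.6015,0,0,-4,0],[0.6015,0,0,-4,0],[0.6015,0,0,-4,0],[0.6015,0,0,-4,0],[0.6015,0,0,0,0]]]'
python3 look.py side 250 215 100 s20
```

```text
time: 17.52
position: [0.5955, 0.1041, 0.0778]
tcp_rot: [[0.961, 0.275, 0.001], [0.275, -0.961, -0.0], [0.001, 0.0, -1.0]]
force: [-0.5, 0.7, -0.9]
width: 0.0336
```

View pics/s20.png

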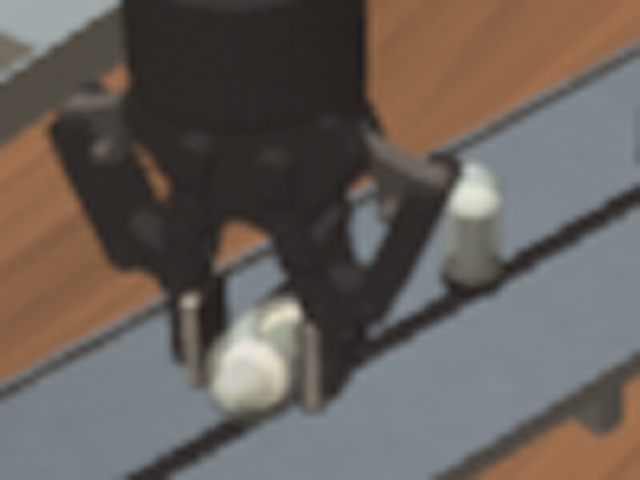

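```bash
python3 -m crank '[[[0.6015,0,0,-4,0],[0.6015,0,0,-4,0],[0.6015,0,0,-4,0],[0.6015,0,0,-4,0],[0.6015,0,0,-4,0],[0.6015,0,0,-4,0],[0.6015,0,0,0,0],[0.6015,0,0,0,0]]]'
python3 look.py side 250 205 100 s21
```

```text
time: 18.58
position: [0.5952, 0.1042, 0.1013]
tcp_rot: [[0.961, 0.275, -0.0], [0.275, -0.961, -0.0], [-0.0, -0.0, -1.0]]
force: [-0.8, 0.3, -0.2]
width: 0.0339
```

View pics/s21.png

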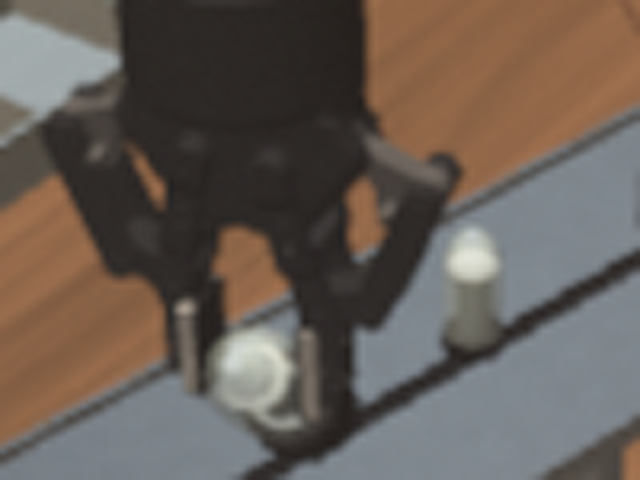

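```bash
python3 -m crank '[[[0.6015,0,0,-4,0],[0.6015,0,0,-4,0],[0.6015,0,0,-4,0],[0.6015,0,0,-3,0],[0.6015,0,0,0,0],[0.6015,0,0,0,0],[0.6015,0,0,0,0]]]'
python3 up.py 0.5953 0.104 250 200 100 s22;python3 look.py top 250 195 80 t22
```

```text
time: 19.5
position: [0.5952, 0.1041, 0.1161]
tcp_rot: [[0.961, 0.275, -0.0], [0.275, -0.961, -0.0], [-0.0, 0.0, -1.0]]
force: [0.6, -0.5, 0.0]
width: 0.0341
[ 0.5516 -0.1271  0.03  ]
```

View pics/s22.png

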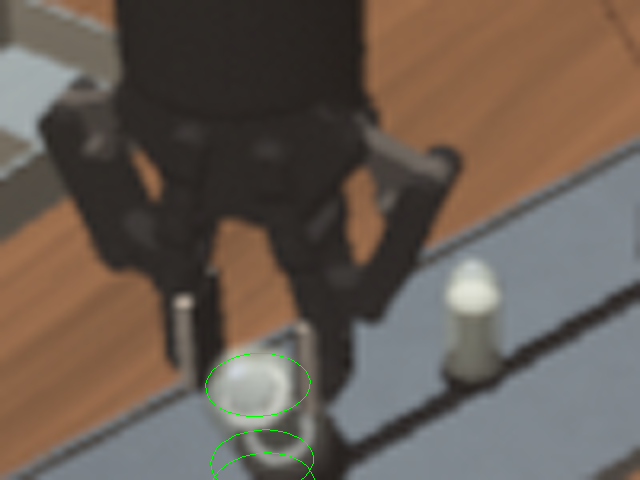

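View pics/t22.png

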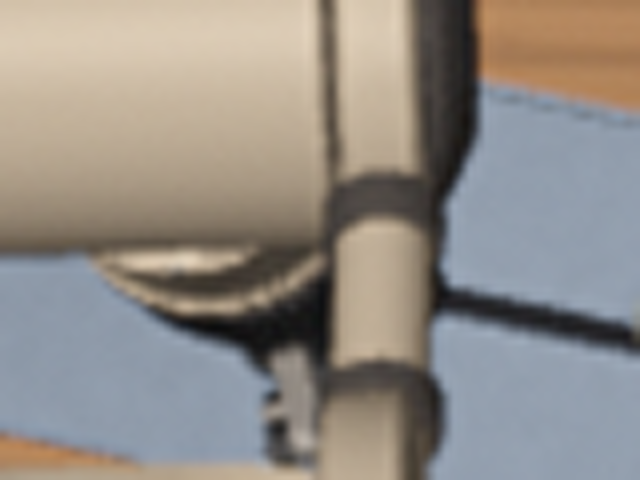

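```bash
python3 -m crank '[[[0.6015,0,0,-3,0],[0.6015,0,0,-1,0],[0.6015,0,0,0,0],[0.6015,0,0,0,0],[0.6015,0,0,0,0]]]'
python3 up.py 0.5953 0.104 250 225 100 s23
```

```text
time: 20.23
position: [0.5952, 0.1041, 0.1202]
tcp_rot: [[0.961, 0.275, -0.0], [0.275, -0.961, -0.0], [-0.0, 0.0, -1.0]]
force: [-0.3, 0.5, 0.4]
width: 0.034
[ 0.5516 -0.1271  0.03  ]
```

View pics/s23.png

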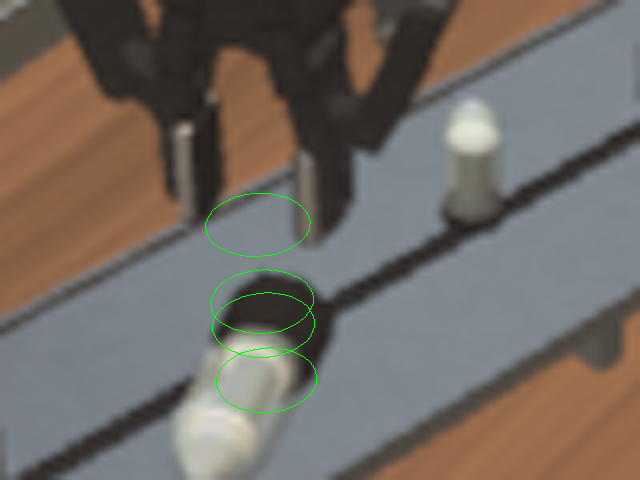

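It slipped out just short of upright and lay back, a little further towards its tip. I'll measure where it is now.

```bash
python3 -m crank '[[[0.4,0,0,-30,0],[0.4,0,0,-30,0],[0.4,0,0,0,0]]]'
python3 look.py side 250 220 100 s24;python3 look.py top 250 195 80 t24
```

```text
time: 20.65
position: [0.5966, 0.1042, 0.1828]
tcp_rot: [[0.961, 0.275, 0.005], [0.275, -0.961, 0.0], [0.005, 0.001, -1.0]]
force: [0.2, 0.1, -0.2]
width: 0.0517
```

View pics/s24.png

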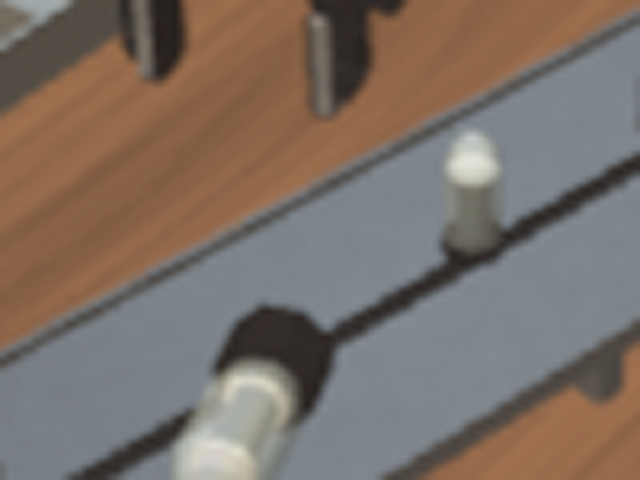

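View pics/t24.png

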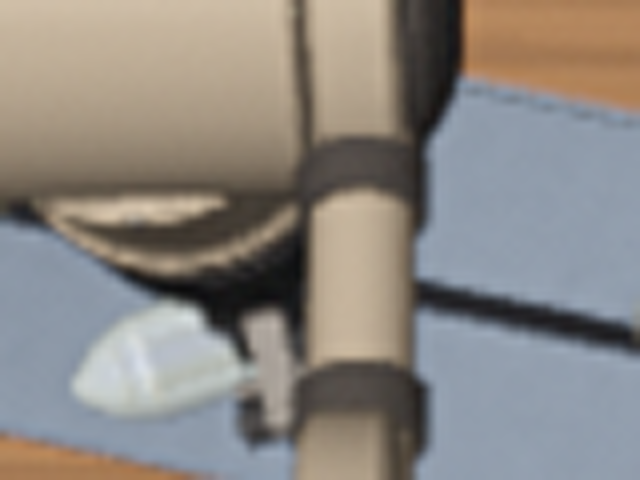

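```bash
python3 - <<'E'
from h import *
c=r.capture("side");t=r.capture("top")
tip=onz(t,259.0,243.1,.047)
f0=onz(c,299.5,261,.047);f1=onz(c,293.3,272.2,.047)
foot0=np.array([.5974,.0955])-.0465*np.array([-.275,.961])
foot=foot0+(f1-f0)[:2]
print("tip",tip,"shift",f1-f0,"foot",foot)
d=tip[:2]-foot;print(np.linalg.norm(d),np.arctan2(d[1],d[0]))
print("tip proj side",proj(c,tip))
im=c["image"];x,y=255,240;cv2.imwrite("pics/s25.png",cv2.resize(im[y:y+75,x:x+100],(640,480),interpolation=cv2.INTER_CUBIC))
E
```

```text
tip [0.5688 0.1759 0.047 ] shift [-0.0136  0.0395  0.    ] foot [0.5966 0.0903]
0.08996521528282231 1.8850079268005042
tip proj side [278.8278 301.0744]
```

View pics/s25.png

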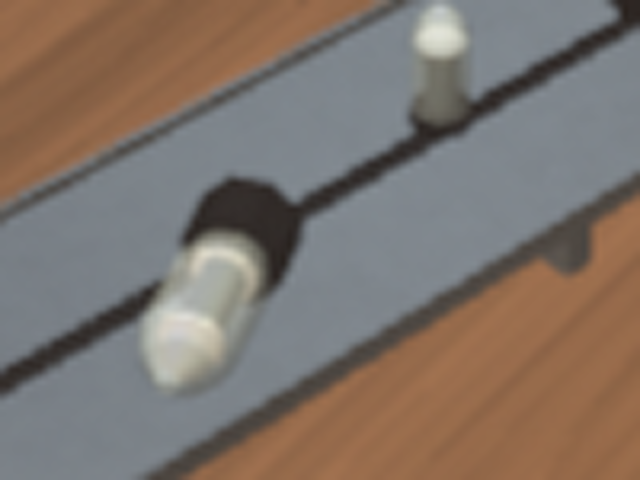

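```bash
python3 -m crank '[[[0.35,-7,-42.4,0,0],[0.35,0,0,0,-0.045],[0.35,0,0,50,0],[0.35,0,0,40,0],[0.38,0,0,20,0],[0.42,0,0,9,0],[0.42,0,0,0,0]]]'
python3 look.py side 230 225 100 s26
```

```text
time: 21.72
position: [0.5766, 0.1429, 0.0606]
tcp_rot: [[0.948, 0.318, -0.001], [0.318, -0.948, -0.0], [-0.001, -0.0, -1.0]]
force: [0.2, -0.3, -1.1]
width: 0.0497
```

View pics/s26.png

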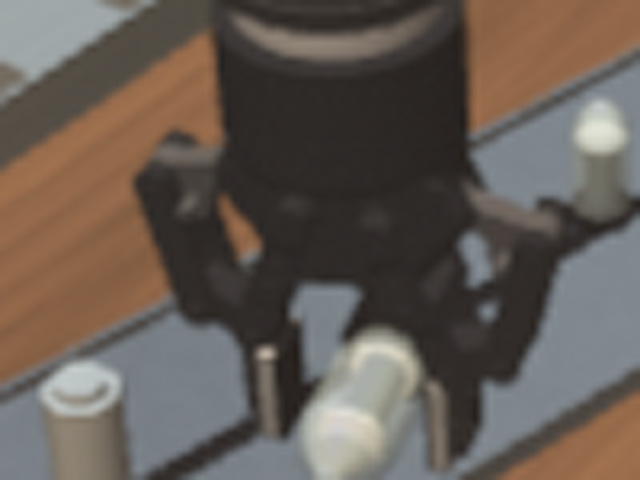

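Straddled, centred well, with the pads at the bulb. I'll close a shade firmer than last time and lift.

```bash
python3 -m crank '[[[0.5,0,0,0,0],[0.56,0,0,0,0],[0.59,0,0,0,0],[0.6025,0,0,0,0],[0.6025,0,0,0,0],[0.6025,0,0,-4,0],[0.6025,0,0,-4,0],[0.6025,0,0,-4,0],[0.6025,0,0,-4,0],[0.6025,0,0,-4,0],[0.6025,0,0,0,0]]]'
python3 look.py side 230 225 100 s27
```

```text
time: 23.15
position: [0.5771, 0.143, 0.0817]
tcp_rot: [[0.948, 0.318, 0.001], [0.318, -0.948, 0.0], [0.001, 0.0, -1.0]]
force: [0.3, -0.3, 0.4]
width: 0.0336
```

View pics/s27.png

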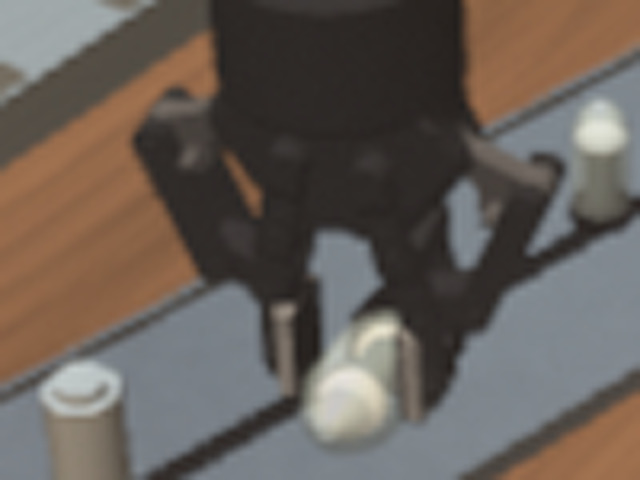

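```bash
python3 -m crank '[[[0.6025,0,0,-4,0],[0.6025,0,0,-4,0],[0.6025,0,0,-4,0],[0.6025,0,0,0,0],[0.6025,0,0,0,0]]]'
python3 look.py side 230 225 100 s28
```

```text
time: 23.82
position: [0.5768, 0.1429, 0.0932]
tcp_rot: [[0.948, 0.318, -0.0], [0.318, -0.948, -0.0], [-0.0, 0.0, -1.0]]
force: [-0.3, 0.3, -0.6]
width: 0.0338
```

View pics/s28.png

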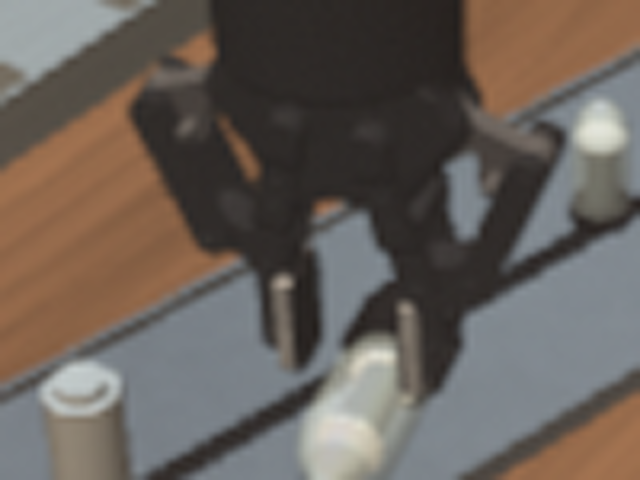

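It slid out and lay down again without pivoting, because the contact was low on the pads. I'll regrip about 4 mm deeper and a little firmer.

```bash
python3 -m crank '[[[0.57,0,0,0,0],[0.54,0,0,12,0],[0.54,0,0,12,0],[0.54,0,0,9,0],[0.54,0,0,3.5,0],[0.54,0,0,0,0]]]'
python3 -m crank '[[[0.58,0,0,0,0],[0.6,0,0,0,0],[0.604,0,0,0,0],[0.604,0,0,0,0],[0.604,0,0,-4,0],[0.604,0,0,-4,0],[0.604,0,0,-4,0],[0.604,0,0,-4,0],[0.604,0,0,0,0]]]'
python3 look.py side 230 225 100 s29
```

```text
time: 24.62
position: [0.5768, 0.1429, 0.0564]
tcp_rot: [[0.948, 0.318, -0.001], [0.318, -0.948, -0.0], [-0.001, -0.0, -1.0]]
force: [-0.8, -1.3, -0.3]
width: 0.0391
time: 25.75
position: [0.5771, 0.143, 0.0732]
tcp_rot: [[0.948, 0.318, 0.001], [0.318, -0.948, -0.0], [0.001, 0.0, -1.0]]
force: [-0.4, 0.2, -0.7]
width: 0.0341
```

View pics/s29.png

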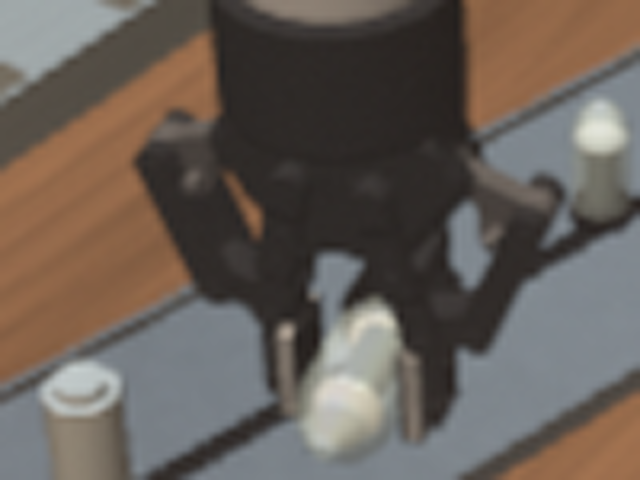

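```bash
python3 - <<'E'
from h import *
c=r.capture("side");o=r.get_obs();p=o["position"];d=-o["tcp_rot"][:,1]
for z in(.055,.060,.0635):
    t=onz(c,280.8,296.1,z);print(z,(t-p)@d,(t-p)@o["tcp_rot"][:,0])
for s in(.028,.032,.036): print(s,(proj(c,p+s*d-[0,0,.0094])-[230,225])*6.4)
E
```

```text
0.055 0.026859415514434146 0.0008306586609820634
0.06 0.03205205304050826 -0.001463110591028443
0.0635 0.03568689930875999 -0.00306874906743566
0.028 [324.812  437.8561]
0.032 [320.2085 445.9775]
0.036 [315.575  454.1519]
```

```bash
for a in 1; do python3 -m crank '[[[0.603,0,0,0,0],[0.603,0,0,0,0]]]'; python3 look.py side 250 240 60 q1; python3 -m crank '[[[0.602,0,0,0,0],[0.602,0,0,0,0]]]'; python3 look.py side 250 240 60 q2; done
python3 -c "
import cv2,numpy as np
cv2.imwrite('pics/q12.png',cv2.resize(np.hstack([cv2.imread('pics/q%d.png'%i) for i in (1,2)]),(800,300)))"
```

```text
time: 26.1
position: [0.5768, 0.1429, 0.0726]
tcp_rot: [[0.948, 0.318, -0.0], [0.318, -0.948, -0.0], [-0.0, 0.0, -1.0]]
force: [-0.6, 0.4, -0.4]
width: 0.0337
time: 26.4
position: [0.5769, 0.1429, 0.0727]
tcp_rot: [[0.948, 0.318, -0.0], [0.318, -0.948, -0.0], [-0.0, 0.0, -1.0]]
force: [-0.2, -1.0, -0.8]
width: 0.034
```

View pics/q12.png

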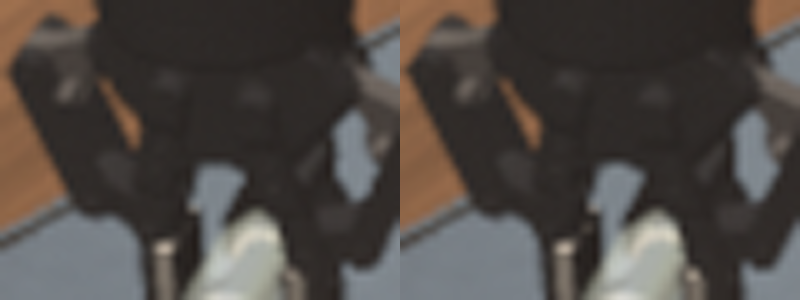

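```bash
python3 look.py side 250 255 60 q1; python3 -m crank '[[[0.602,0,0,-4,0],[0.602,0,0,-4,0],[0.602,0,0,0,0]]]'; python3 look.py side 250 255 60 q2
python3 -c "
import cv2,numpy as np
cv2.imwrite('pics/q34.png',cv2.resize(np.hstack([cv2.imread('pics/q%d.png'%i) for i in (1,2)]),(800,300)))"
```

```text
time: 26.88
position: [0.5772, 0.143, 0.0814]
tcp_rot: [[0.948, 0.318, 0.001], [0.318, -0.948, 0.0], [0.001, 0.0, -1.0]]
force: [-0.2, 0.1, -0.8]
width: 0.034
```

View pics/q34.png

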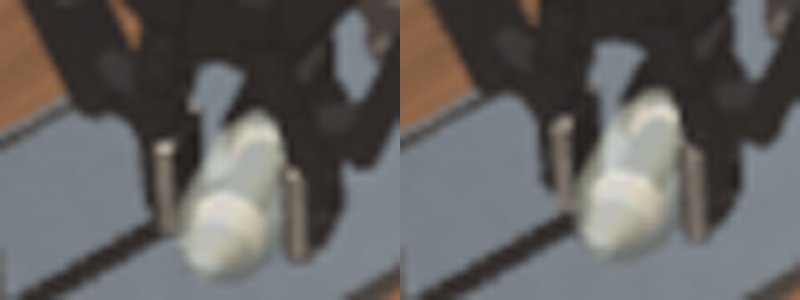

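```bash
python3 -m crank '[[[0.601,0,0,0,0],[0.601,0,0,0,0]]]'; python3 look.py side 250 255 60 q1; python3 -m crank '[[[0.6005,0,0,0,0],[0.6005,0,0,0,0]]]'; python3 look.py side 250 255 60 q2
python3 -c "
import cv2,numpy as np
cv2.imwrite('pics/q56.png',cv2.resize(np.hstack([cv2.imread('pics/q%d.png'%i) for i in (1,2)]),(800,300)))"
```

```text
time: 27.18
position: [0.5768, 0.143, 0.0807]
tcp_rot: [[0.948, 0.318, -0.0], [0.318, -0.948, -0.0], [-0.0, 0.0, -1.0]]
force: [-0.1, 0.2, -0.3]
width: 0.0343
time: 27.48
position: [0.5769, 0.1429, 0.0808]
tcp_rot: [[0.948, 0.318, 0.0], [0.318, -0.948, -0.0], [0.0, 0.0, -1.0]]
force: [-1.1, -0.3, 0.2]
width: 0.0341
```

View pics/q56.png

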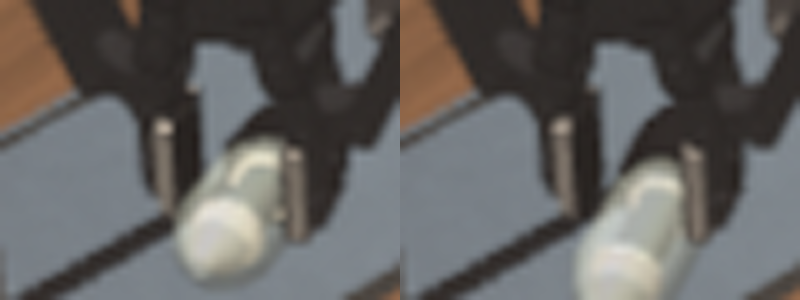

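Slip and pivot happen together here, because this grip is too near the centre of mass. I'll regrip further towards the tip, which gives more swing moment and a shorter contact line. First, measure the tip.

```bash
python3 -m crank '[[[0.54,0,0,0,0],[0.5,0,0,-10,0],[0.5,0,0,0,0]]]'; python3 look.py side 240 245 80 s30; python3 look.py top 240 210 60 t30
python3 -c "
import cv2,numpy as np
cv2.imwrite('pics/st30.png',cv2.resize(np.hstack([cv2.imread('pics/%s30.png'%i) for i in 'st']),(800,300)))"
```

```text
time: 27.9
position: [0.5776, 0.1431, 0.092]
tcp_rot: [[0.948, 0.318, 0.002], [0.318, -0.948, 0.0], [0.002, 0.001, -1.0]]
force: [0.3, -0.4, -0.8]
width: 0.0427
```

View pics/st30.png

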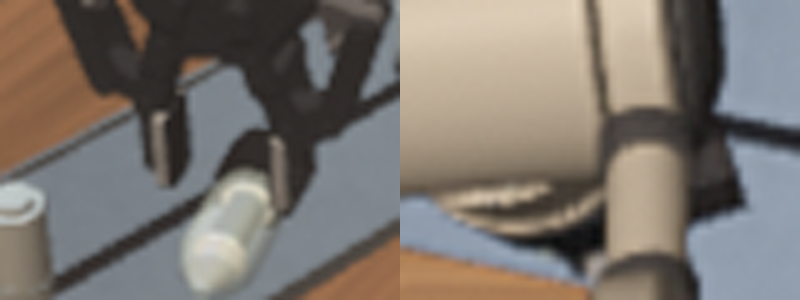

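```bash
python3 - <<'E'
from h import *
c=r.capture("side");o=r.get_obs();p=o["position"];R=o["tcp_rot"];d=-R[:,1]
t=np.array([.568,.175,.047])+onz(c,280.6,302,.047)-onz(c,281.9,300.9,.047)
print(t,(t-p)@d,"shift for 24:",R.T@(t-.024*d-p)*1000)
E
```

```text
[0.568 0.179 0.047] 0.03703562790880793 shift for 24: [  3.1216 -13.0356  43.8969]
```

```bash
python3 -m crank '[[[0.45,2,-12.5,0,0],[0.45,0,0,12,0],[0.5,0,0,12,0],[0.54,0,0,9,0],[0.54,0,0,0,0]]]'; python3 look.py side 230 235 80 s31
```

```text
time: 28.68
position: [0.5744, 0.1553, 0.0581]
tcp_rot: [[0.948, 0.318, -0.001], [0.318, -0.948, -0.0], [-0.001, -0.0, -1.0]]
force: [-2.8, -0.4, 9.1]
width: 0.0394
```

View pics/s31.png

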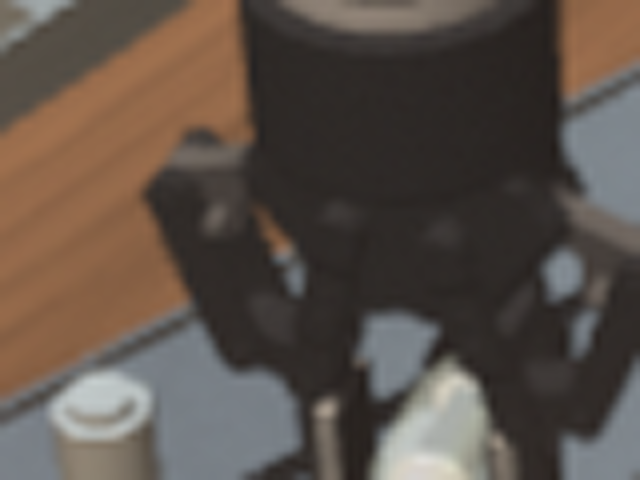

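A 9 N upward push means a fingertip is touching the tube or the deck. I'll raise, open and look.

```bash
python3 -m crank '[[[0.5,0,0,-4,0],[0.45,0,0,0,0],[0.4,0,0,0,0]]]'; python3 look.py side 240 260 70 s32
```

```text
time: 29.1
position: [0.5747, 0.1553, 0.0614]
tcp_rot: [[0.948, 0.318, -0.001], [0.318, -0.948, -0.0], [-0.001, 0.0, -1.0]]
force: [0.1, -0.4, 0.2]
width: 0.0512
```

View pics/s32.png

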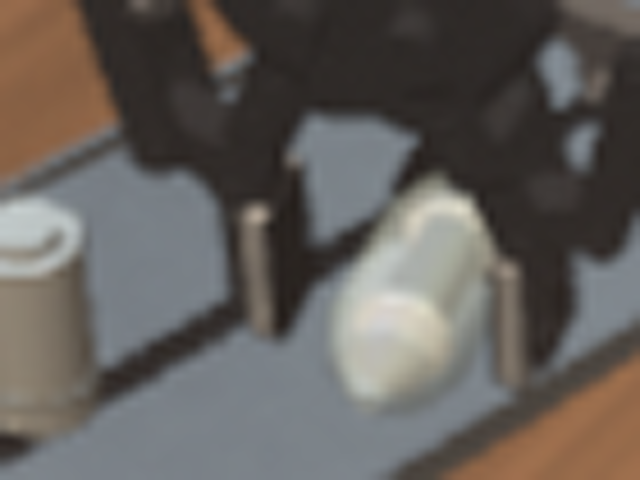

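The right finger's back was on the front lip, with the tube lying too near the edge. I'll grip it firmly, carry it level towards the slot, and pivot it there.

```bash
python3 -m crank '[[[0.48,0,0,0,0],[0.55,0,0,0,0],[0.59,0,0,0,0],[0.615,0,0,0,0],[0.615,0,0,0,0],[0.615,0,0,-8,0],[0.615,0,0,-10,0],[0.615,6,18,0,0],[0.615,6,18,0,0],[0.615,6,18,0,0],[0.615,0,0,0,0]]]'; python3 look.py side 250 225 80 s33
```

```text
time: 30.52
position: [0.61, 0.108, 0.0794]
tcp_rot: [[0.949, 0.316, 0.0], [0.316, -0.949, -0.0], [0.0, 0.0, -1.0]]
force: [-0.4, -0.6, -1.6]
width: 0.0328
```

View pics/s33.png

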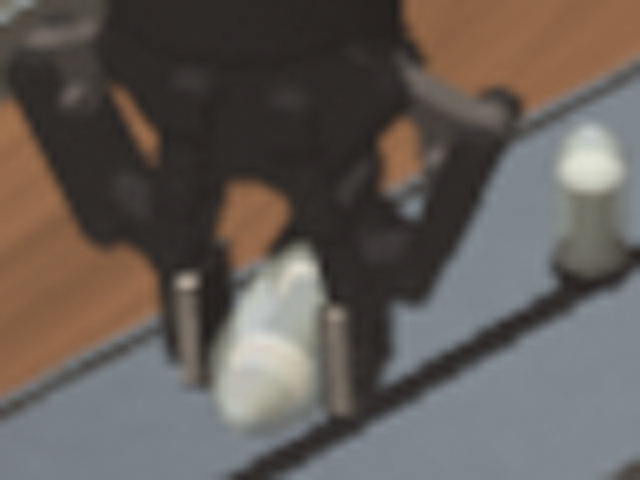

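```bash
python3 - <<'E'
from h import *
c=r.capture("side");o=r.get_obs();p=o["position"];d=-o["tcp_rot"][:,1]
for z in(.055,.060,.065):
    t=onz(c,281.3,278.5,z);print(z,(t-p)@d,(t-p)@o["tcp_rot"][:,0])
# dome-start and ring, base front
for s in(.02,.024,.028,.032): print(s,(proj(c,p+s*d-[0,0,.0144])-[250,225])*8)
E
```

```text
0.055 0.016150850417031522 0.00017945945875854252
0.06 0.021747643445344533 -0.0022714451590327106
0.065 0.027344436473657297 -0.00472234977682393
0.02 [243.6137 407.81  ]
0.024 [238.0806 417.0902]
0.028 [232.513  426.4284]
0.032 [226.9106 435.8249]
```

Now gripped about 60–64 mm from the foot. I'll lower, then ease the grip.

```bash
python3 -m crank '[[[0.61,0,0,6,0],[0.605,0,0,2,0],[0.603,0,0,0,0],[0.603,0,0,0,0]]]'; python3 look.py side 250 235 80 q1; python3 -m crank '[[[0.602,0,0,0,0],[0.602,0,0,0,0]]]'; python3 look.py side 250 235 80 q2
python3 -c "
import cv2,numpy as np
cv2.imwrite('pics/q78.png',cv2.resize(np.hstack([cv2.imread('pics/q%d.png'%i) for i in (1,2)]),(800,300)))"
```

```text
time: 31.12
position: [0.609, 0.1102, 0.0719]
tcp_rot: [[0.948, 0.319, 0.0], [0.319, -0.948, -0.0], [0.0, 0.0, -1.0]]
force: [0.3, 0.5, -0.6]
width: 0.0341
time: 31.42
position: [0.6091, 0.11, 0.0719]
tcp_rot: [[0.948, 0.318, 0.0], [0.318, -0.948, -0.0], [0.0, 0.0, -1.0]]
force: [0.7, 0.1, -0.2]
width: 0.0339
```

View pics/q78.png

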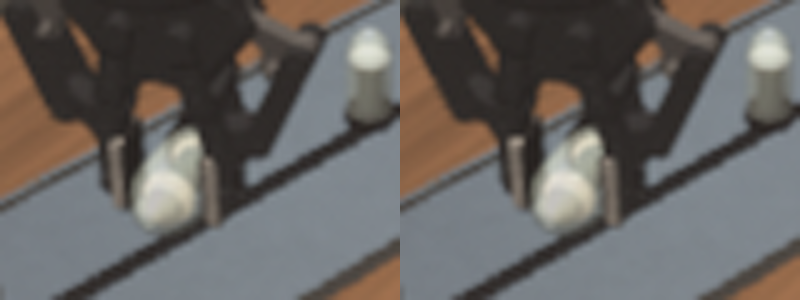

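It is pivoting: the glass is foreshortened towards the camera. I'll lift slowly at the same closure.

```bash
python3 -m crank '[[[0.602,0,0,-4,0],[0.602,0,0,-4,0],[0.602,0,0,-4,0],[0.602,0,0,0,0]]]'; python3 look.py side 250 235 80 q1; python3 -m crank '[[[0.602,0,0,-4,0],[0.602,0,0,-4,0],[0.602,0,0,0,0]]]'; python3 look.py side 250 235 80 q2
python3 -c "
import cv2,numpy as np
cv2.imwrite('pics/q90.png',cv2.resize(np.hstack([cv2.imread('pics/q%d.png'%i) for i in (1,2)]),(800,300)))"
```

```text
time: 31.98
position: [0.6093, 0.11, 0.0844]
tcp_rot: [[0.948, 0.318, 0.001], [0.318, -0.948, -0.0], [0.001, 0.0, -1.0]]
force: [0.3, 0.5, 0.3]
width: 0.0339
time: 32.4
position: [0.6093, 0.11, 0.0923]
tcp_rot: [[0.948, 0.318, 0.001], [0.318, -0.948, -0.0], [0.001, 0.0, -1.0]]
force: [0.3, 0.7, -0.3]
width: 0.034
```

View pics/q90.png

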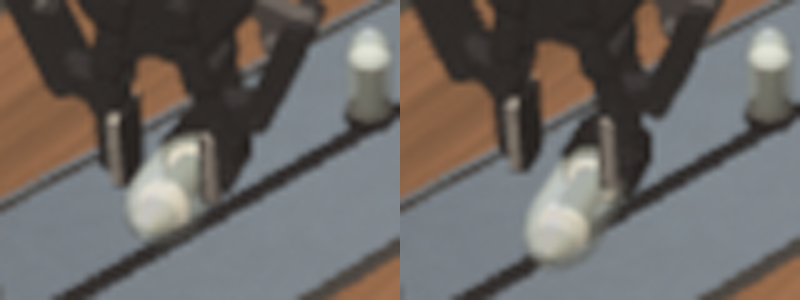

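It slid again at 0.602. At 0.603 the base had already swung down without sliding, so next I'll use 0.6035 with a deeper grip near the tip.

```bash
python3 -m crank '[[[0.56,0,0,0,0],[0.52,0,0,0,0],[0.5,0,0,0,0]]]'; python3 look.py side 250 235 80 s34; python3 - <<'E'
from h import *
c=r.capture("side");o=r.get_obs();p=o["position"];R=o["tcp_rot"];d=-R[:,1]
t=np.array([.568,.175,.047])+onz(c,280.,287.4,.047)-onz(c,281.9,300.9,.047)
print(p,t,(t-p)@d,"shift for 25:",R.T@(t-.025*d-p)*1000)
E
```

```text
time: 32.83
position: [0.609, 0.11, 0.0916]
tcp_rot: [[0.948, 0.318, -0.0], [0.318, -0.948, -0.0], [-0.0, 0.0, -1.0]]
force: [-0.3, -0.1, 0.4]
width: 0.0427
[0.609  0.11   0.0917] [0.5979 0.1449 0.047 ] 0.03666043717869586 shift for 25: [  0.6398 -11.6604  44.7116]
```

View pics/s34.png

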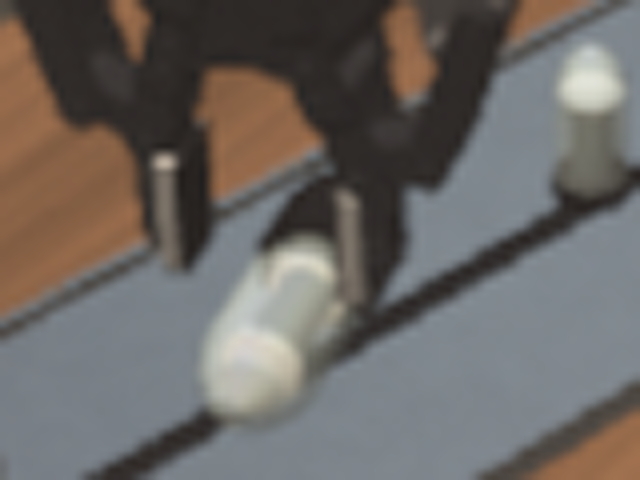

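```bash
python3 -m crank '[[[0.48,0.6,-11.6,0,0],[0.48,0,0,20,0],[0.52,0,0,14.5,0],[0.57,0,0,0,0],[0.595,0,0,0,0],[0.606,0,0,0,0],[0.606,0,0,0,0],[0.606,0,0,-6,0],[0.606,0,0,-6,0],[0.6035,0,0,0,0],[0.6035,0,0,0,0]]]'; python3 look.py side 250 235 80 s35
```

```text
time: 34.3
position: [0.606, 0.1212, 0.0694]
tcp_rot: [[0.948, 0.318, 0.0], [0.318, -0.948, -0.0], [0.0, 0.0, -1.0]]
force: [0.4, -0.6, -0.2]
width: 0.0336
```

View pics/s35.png

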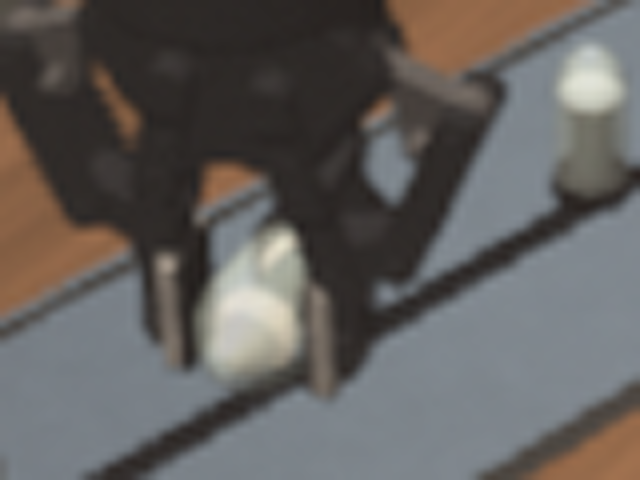

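```bash
python3 -m crank '[[[0.6035,0,0,-4,0],[0.6035,0,0,-4,0],[0.6035,0,0,0,0]]]'; python3 look.py side 250 225 80 q1; python3 -m crank '[[[0.603,0,0,-4,0],[0.603,0,0,-4,0],[0.603,0,0,0,0]]]'; python3 look.py side 250 225 80 q2
python3 -c "
import cv2,numpy as np
cv2.imwrite('pics/qa.png',cv2.resize(np.hstack([cv2.imread('pics/q%d.png'%i) for i in (1,2)]),(800,300)))"
```

```text
time: 34.72
position: [0.6062, 0.1212, 0.0778]
tcp_rot: [[0.948, 0.318, 0.001], [0.318, -0.948, 0.0], [0.001, 0.0, -1.0]]
force: [0.7, 0.8, -0.8]
width: 0.0341
time: 35.15
position: [0.6062, 0.1212, 0.0859]
tcp_rot: [[0.948, 0.318, 0.001], [0.318, -0.948, -0.0], [0.001, 0.0, -1.0]]
force: [0.9, 0.1, 0.2]
width: 0.0336
```

View pics/qa.png

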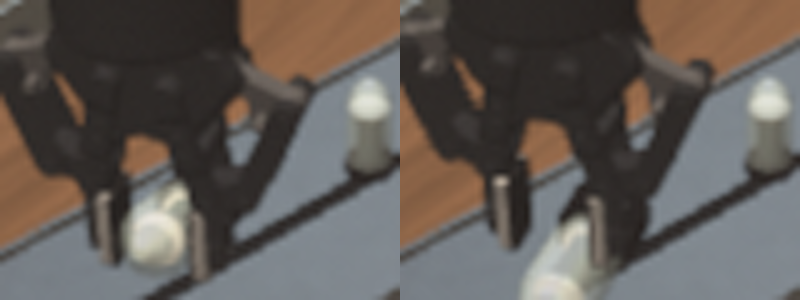

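At 0.6035 it pivots without sliding, and at 0.603 it lets go. I'll repeat, holding 0.604–0.6035 throughout.

```bash
python3 -m crank '[[[0.54,0,0,0,0],[0.5,0,0,0,0]]]'; python3 look.py side 250 235 80 s36
```

```text
time: 35.45
position: [0.6058, 0.1212, 0.0851]
tcp_rot: [[0.948, 0.318, -0.0], [0.318, -0.948, -0.0], [-0.0, 0.0, -1.0]]
force: [0.4, -0.4, 0.5]
width: 0.0425
```

View pics/s36.png

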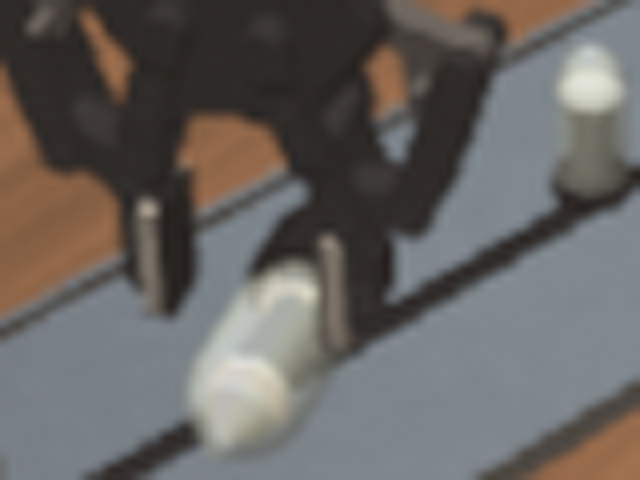

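```bash
python3 -m crank '[[[0.5,0,-8.5,8,0],[0.52,0,0,20,0],[0.57,0,0,0,0],[0.595,0,0,0,0],[0.606,0,0,0,0],[0.606,0,0,-6,0],[0.606,0,0,-6,0],[0.604,0,0,0,0],[0.604,0,0,-4,0],[0.604,0,0,-4,0],[0.604,0,0,0,0]]]'; python3 look.py side 250 235 80 s37
```

```text
time: 36.88
position: [0.6034, 0.1292, 0.0778]
tcp_rot: [[0.948, 0.318, 0.001], [0.318, -0.948, -0.0], [0.001, 0.0, -1.0]]
force: [0.3, 0.4, -0.1]
width: 0.0338
```

View pics/s37.png

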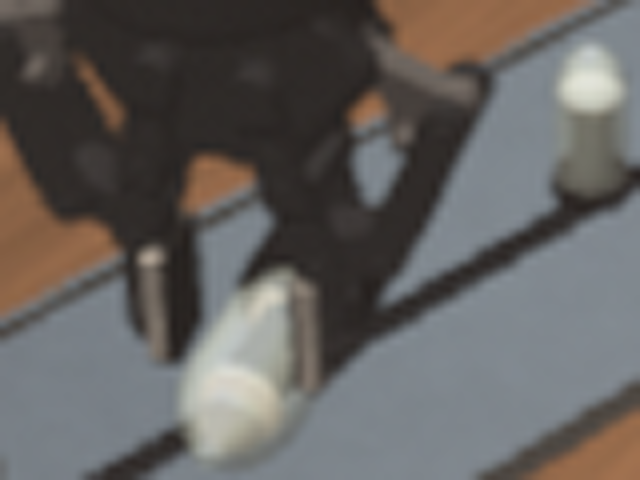

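It slid because I lifted before the fingers had settled. I'll regrip, and this time ratchet: firm lift, ease until the base swings down, tighten, lift again.

```bash
python3 -m crank '[[[0.55,0,-3,0,0],[0.55,0,0,20,0],[0.595,0,0,0,0],[0.612,0,0,0,0],[0.612,0,0,0,0],[0.612,0,0,-10,0],[0.612,0,0,-6,0],[0.606,0,0,0,0],[0.6045,0,0,0,0],[0.6045,0,0,0,0]]]'; python3 look.py side 250 235 80 q1;python3 -m crank '[[[0.6035,0,0,0,0],[0.6035,0,0,0,0]]]'; python3 look.py side 250 235 80 q2
python3 -c "
import cv2,numpy as np
cv2.imwrite('pics/qb.png',cv2.resize(np.hstack([cv2.imread('pics/q%d.png'%i) for i in (1,2)]),(800,300)))"
```

```text
time: 38.17
position: [0.6021, 0.132, 0.073]
tcp_rot: [[0.948, 0.318, -0.001], [0.318, -0.948, -0.0], [-0.001, -0.0, -1.0]]
force: [0.7, 1.1, -1.8]
width: 0.0339
time: 38.48
position: [0.6022, 0.1321, 0.0731]
tcp_rot: [[0.948, 0.318, -0.0], [0.318, -0.948, -0.0], [-0.0, 0.0, -1.0]]
force: [0.8, -0.4, 0.0]
width: 0.0338
```

View pics/qb.png

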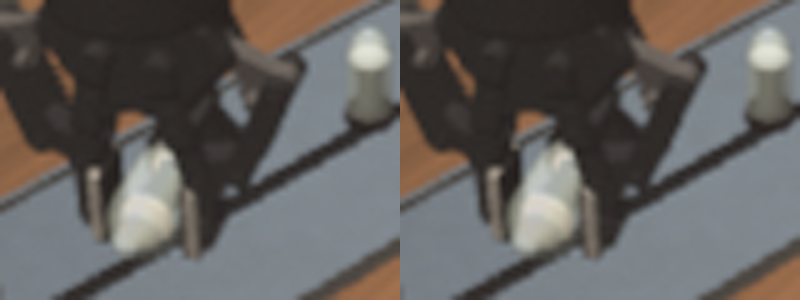

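```bash
python3 -m crank '[[[0.603,0,0,0,0],[0.603,0,0,0,0]]]'; python3 look.py side 250 235 80 q1;python3 -m crank '[[[0.6025,0,0,0,0],[0.6025,0,0,0,0]]]'; python3 look.py side 250 235 80 q2
python3 -c "
import cv2,numpy as np
cv2.imwrite('pics/qc.png',cv2.resize(np.hstack([cv2.imread('pics/q%d.png'%i) for i in (1,2)]),(800,300)))"
```

```text
time: 38.78
position: [0.6023, 0.1321, 0.0733]
tcp_rot: [[0.948, 0.318, 0.0], [0.318, -0.948, -0.0], [0.0, 0.0, -1.0]]
force: [0.2, -0.2, -0.7]
width: 0.0341
time: 39.08
position: [0.6022, 0.1321, 0.0732]
tcp_rot: [[0.948, 0.318, -0.0], [0.318, -0.948, -0.0], [-0.0, 0.0, -1.0]]
force: [0.4, 0.5, -0.7]
width: 0.0339
```

View pics/qc.png

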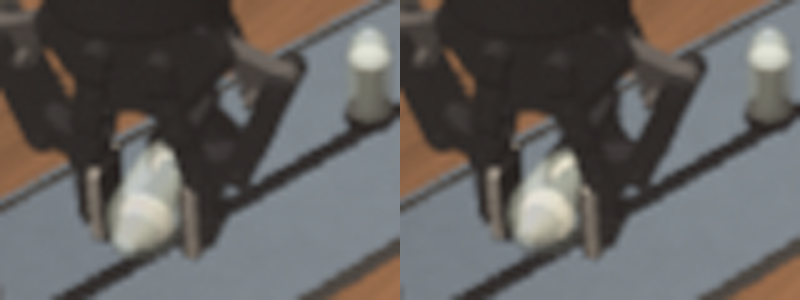

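At 0.6025 it pivots with no sliding. Now ratchet: hold, tighten, lift, ease back to 0.6025.

```bash
python3 -m crank '[[[0.6025,0,0,0,0],[0.6025,0,0,0,0],[0.608,0,0,0,0],[0.608,0,0,-6,0],[0.608,0,0,-6,0],[0.604,0,0,0,0],[0.6025,0,0,0,0],[0.6025,0,0,0,0],[0.6025,0,0,0,0]]]'; python3 look.py side 250 235 80 q1
python3 -m crank '[[[0.608,0,0,0,0]]]'; python3 look.py side 250 235 80 q2
python3 -c "
import cv2,numpy as np
cv2.imwrite('pics/qd.png',cv2.resize(np.hstack([cv2.imread('pics/q%d.png'%i) for i in (1,2)]),(800,300)))"
```

```text
time: 40.25
position: [0.6021, 0.1321, 0.0851]
tcp_rot: [[0.948, 0.318, -0.0], [0.318, -0.948, -0.0], [-0.0, 0.0, -1.0]]
force: [-0.4, 0.4, -0.7]
width: 0.0337
time: 40.42
position: [0.6022, 0.1321, 0.0852]
tcp_rot: [[0.948, 0.318, -0.0], [0.318, -0.948, -0.0], [-0.0, 0.0, -1.0]]
force: [0.1, 0.3, -0.8]
width: 0.0338
```

View pics/qd.png

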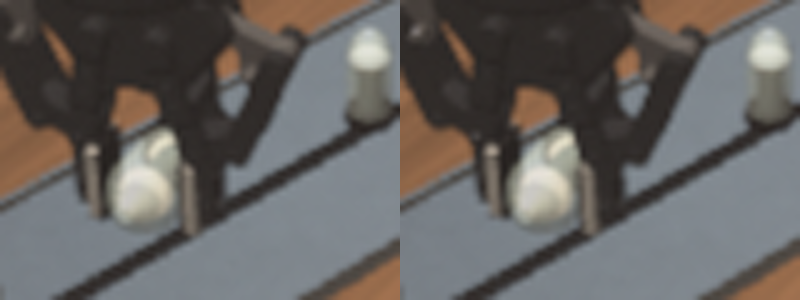

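```bash
python3 -m crank '[[[0.608,0,0,-8,0],[0.608,0,0,-8,0],[0.608,0,0,-8,0],[0.604,0,0,0,0],[0.6025,0,0,0,0],[0.6025,0,0,0,0],[0.6025,0,0,0,0],[0.6025,0,0,0,0]]]'; python3 look.py side 250 225 80 q1
python3 -m crank '[[[0.6025,0,0,0,0],[0.6025,0,0,0,0],[0.606,0,0,0,0]]]'; python3 look.py side 250 225 80 q2
python3 -c "
import cv2,numpy as np
cv2.imwrite('pics/qe.png',cv2.resize(np.hstack([cv2.imread('pics/q%d.png'%i) for i in (1,2)]),(800,300)))"
```

```text
time: 41.48
position: [0.6022, 0.132, 0.1091]
tcp_rot: [[0.948, 0.318, -0.0], [0.318, -0.948, -0.0], [-0.0, 0.0, -1.0]]
force: [-0.4, 1.1, 0.6]
width: 0.0339
time: 41.9
position: [0.6023, 0.1321, 0.1093]
tcp_rot: [[0.948, 0.318, 0.0], [0.318, -0.948, -0.0], [0.0, 0.0, -1.0]]
force: [0.3, -0.1, -0.8]
width: 0.0335
```

View pics/qe.png

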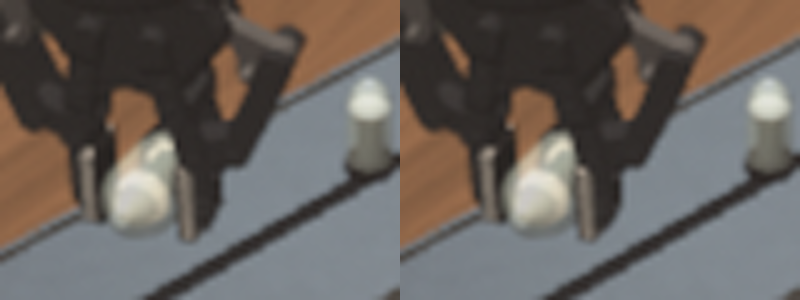

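```bash
python3 -m crank '[[[0.603,0,0,4,0],[0.602,0,0,2,0],[0.602,0,0,0,0],[0.602,0,0,0,0]]]'; python3 look.py side 250 225 80 q1
python3 -m crank '[[[0.6015,0,0,0,0],[0.6015,0,0,0,0],[0.603,0,0,0,0]]]'; python3 look.py side 250 225 80 q2
python3 -c "
import cv2,numpy as np
cv2.imwrite('pics/qf.png',cv2.resize(np.hstack([cv2.imread('pics/q%d.png'%i) for i in (1,2)]),(800,300)))"
```

```text
time: 42.45
position: [0.6023, 0.132, 0.1033]
tcp_rot: [[0.948, 0.318, 0.0], [0.318, -0.948, -0.0], [0.0, 0.0, -1.0]]
force: [-0.5, -0.7, -0.7]
width: 0.0335
time: 42.88
position: [0.6023, 0.1321, 0.1033]
tcp_rot: [[0.948, 0.318, 0.0], [0.318, -0.948, -0.0], [0.0, 0.0, -1.0]]
force: [-0.6, -0.7, -0.4]
width: 0.0339
```

View pics/qf.png

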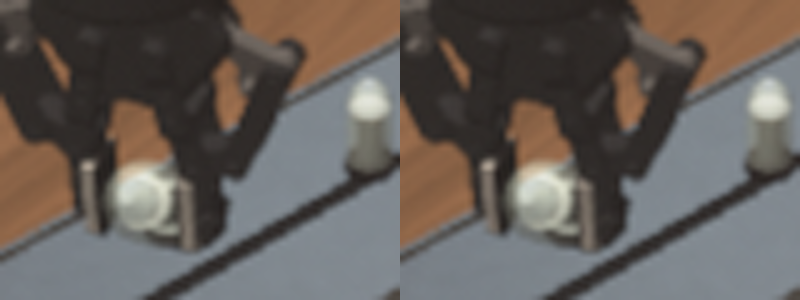

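```bash
python3 -m crank '[[[0.6015,0,0,0,0],[0.6015,0,0,0,0],[0.6012,0,0,0,0],[0.603,0,0,0,0]]]'; python3 look.py side 250 225 80 q1
```

```text
time: 43.42
position: [0.6023, 0.132, 0.1033]
tcp_rot: [[0.948, 0.318, 0.0], [0.318, -0.948, -0.0], [-0.0, 0.0, -1.0]]
force: [-0.2, 0.0, -1.3]
width: 0.0339
```

View pics/q1.png

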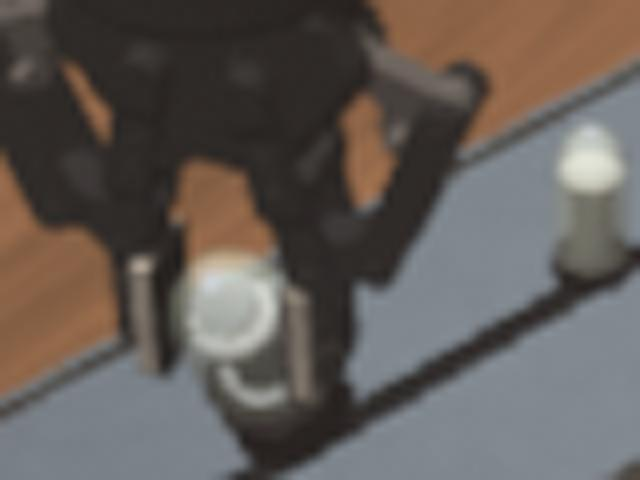

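About 60–65° now. One more ratchet.

```bash
python3 -m crank '[[[0.606,0,0,-4,0],[0.603,0,0,0,0],[0.6015,0,0,0,0],[0.6012,0,0,0,0],[0.6012,0,0,0,0],[0.604,0,0,0,0]]]'; python3 look.py side 250 235 80 q1
```

```text
time: 44.22
position: [0.6022, 0.1321, 0.1072]
tcp_rot: [[0.948, 0.318, -0.0], [0.318, -0.948, -0.0], [-0.0, 0.0, -1.0]]
force: [0.7, -0.6, -1.0]
width: 0.0337
```

View pics/q1.png

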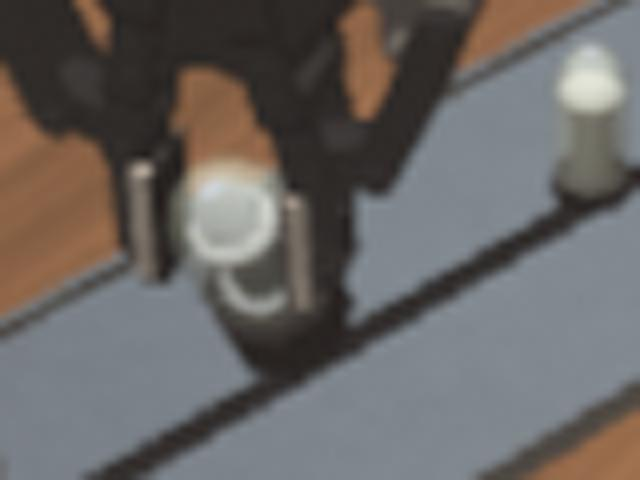

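```bash
python3 -m crank '[[[0.602,0,0,1.5,0],[0.602,-0.5,5,0,0],[0.602,-0.5,5,0,0],[0.602,-0.5,5,-1,0],[0.604,0,0,0,0]]]'; python3 look.py side 250 235 80 q1; python3 - <<'E'
from h import *
c=r.capture("side");o=r.get_obs();print(o["tcp_rot"].T@(onz(c,283.75,282.25,.03)-o["position"]))
E
```

```text
time: 44.9
position: [0.6059, 0.1168, 0.1069]
tcp_rot: [[0.948, 0.318, 0.0], [0.318, -0.948, -0.0], [0.0, 0.0, -1.0]]
force: [-0.6, 0.1, -1.4]
width: 0.0338
[0.0033 0.0097 0.0768]
```

View pics/q1.png

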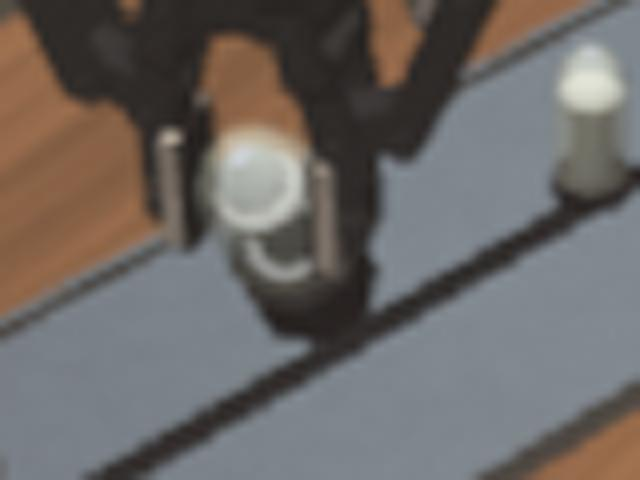

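```bash
python3 -m crank '[[[0.604,0,0,3,0],[0.6015,0,0,0,0],[0.6008,0,0,0,0],[0.6008,0,0,0,0],[0.6025,0,0,0,0]]]'; python3 look.py side 250 235 80 q1
```

```text
time: 45.62
position: [0.6056, 0.1174, 0.1039]
tcp_rot: [[0.948, 0.318, 0.0], [0.318, -0.948, -0.0], [0.0, 0.0, -1.0]]
force: [-1.0, -0.3, -0.9]
width: 0.0343
```

View pics/q1.png

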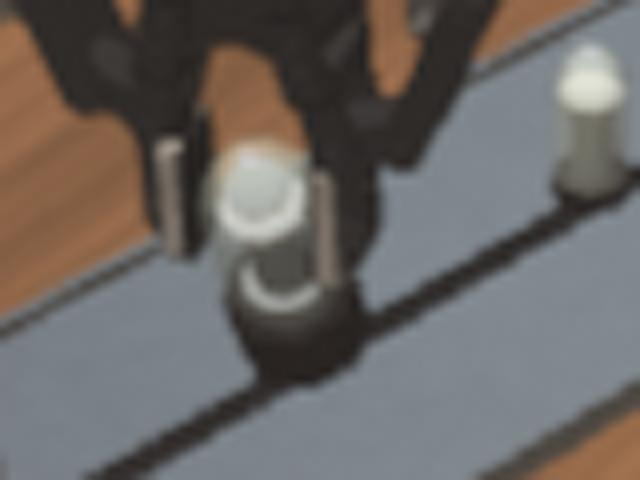

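About 75–80° with the base on the deck. I'll move towards the base to bring it upright.

```bash
python3 -m crank '[[[0.6008,-0.5,4,0,0],[0.6008,-0.5,4,0,0],[0.6008,0,2,0,0],[0.6008,0,0,0,0]]]'; python3 up.py 0.610 0.106 250 225 90 q1
```

```text
time: 46.18
position: [0.6079, 0.1073, 0.1038]
tcp_rot: [[0.948, 0.318, -0.0], [0.318, -0.948, -0.0], [-0.0, 0.0, -1.0]]
force: [0.4, -0.1, 0.2]
width: 0.0342
[ 0.5516 -0.1271  0.03  ]
```

View pics/q1.png

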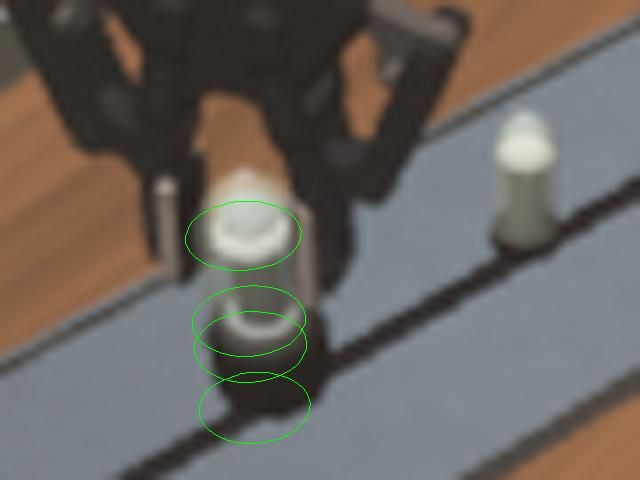

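```bash
python3 -m crank '[[[0.6005,0,2,0,0],[0.6005,0,2,0,0],[0.6,0,0,0,0],[0.599,0,0,0,0]]]'; python3 up.py 0.612 0.0985 250 225 90 q1
```

```text
time: 46.72
position: [0.6091, 0.1038, 0.1038]
tcp_rot: [[0.948, 0.318, 0.0], [0.318, -0.948, -0.0], [0.0, 0.0, -1.0]]
force: [-0.8, -0.2, 0.5]
width: 0.034
[ 0.5516 -0.1271  0.03  ]
```

View pics/q1.png

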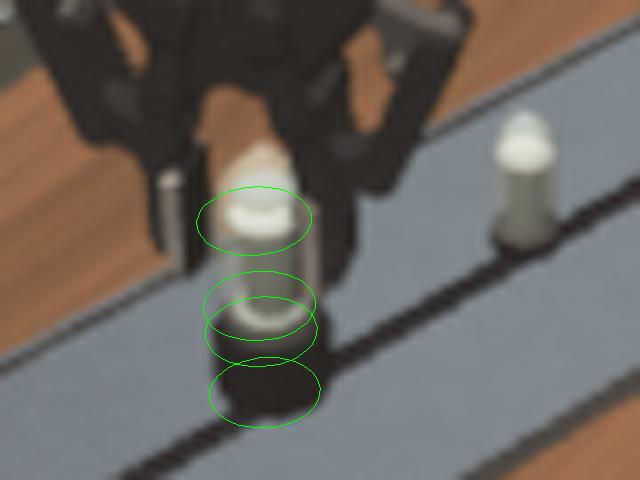

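Upright and on the slot. Release and look before rising.

```bash
python3 -m crank '[[[0.596,0,0,0,0],[0.59,0,0,0,0],[0.57,0,0,0,0],[0.54,0,0,0,0],[0.5,0,0,0,0],[0.45,0,0,0,0]]]'; python3 look.py side 250 225 90 q1
```

```text
time: 47.52
position: [0.6091, 0.1038, 0.1038]
tcp_rot: [[0.948, 0.318, 0.0], [0.318, -0.948, -0.0], [-0.0, 0.0, -1.0]]
force: [-0.7, -0.2, -0.4]
width: 0.047
```

View pics/q1.png

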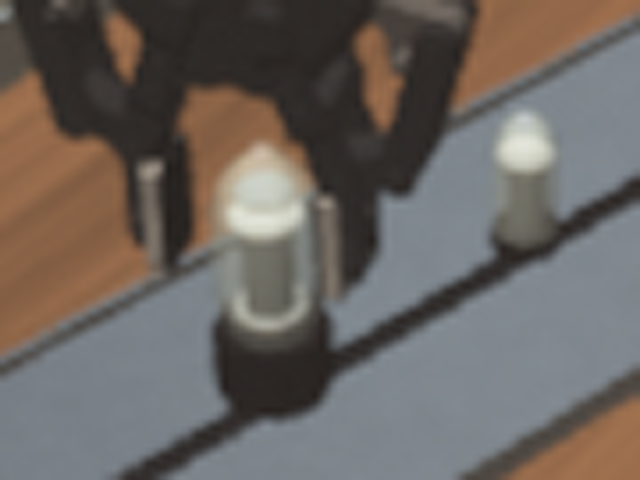

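It stands freely. I'll rise straight up, then take final checks.

```bash
python3 -m crank '[[[0.4,0,0,-20,0],[0.4,0,0,-40,0],[0.4,0,0,-50,0],[0.4,0,0,-40,0],[0.4,0,0,0,0]]]'; python3 - <<'E'
from h import *
c=r.capture("side");a=c["image"][150:330,190:430]
cv2.imwrite("pics/f.png",cv2.resize(a,(800,600),interpolation=cv2.INTER_CUBIC))
E
```

```text
time: 48.2
position: [0.6106, 0.1039, 0.2578]
tcp_rot: [[0.948, 0.318, 0.008], [0.318, -0.948, 0.0], [0.007, 0.002, -1.0]]
force: [0.2, -0.1, 0.1]
width: 0.0513
```

View pics/f.png

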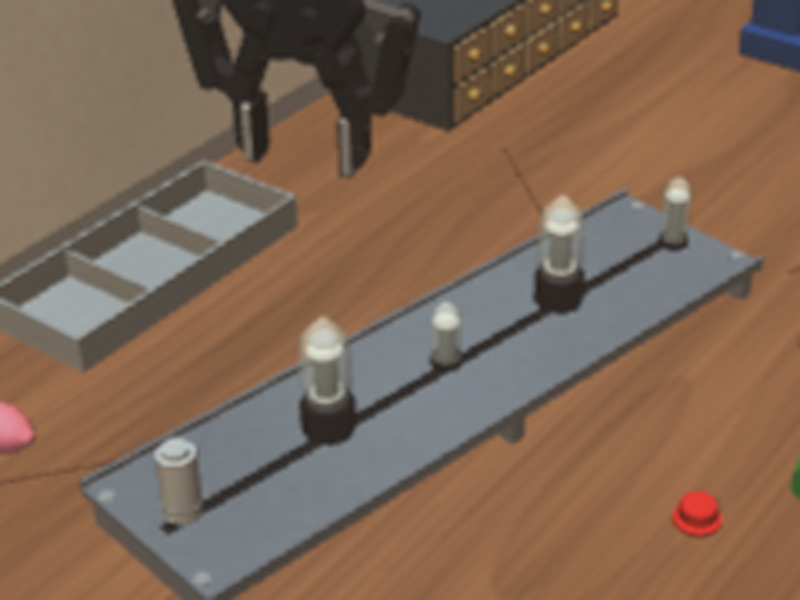

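```bash
python3 - <<'E'
from h import *
c=r.capture("side");im=c["image"]
x,y=335,195;cv2.imwrite("pics/g.png",cv2.resize(im[y:y+60,x:x+80],(800,600),interpolation=cv2.INTER_CUBIC))
# dark slot midpoints columnwise
g=im.max(2).astype(float)
pts=[]
for u in list(range(254,278,2))+list(range(300,316,2))+list(range(330,348,2))+list(range(370,384,2)):
    # predicted slot row
    best=min(range(200,320),key=lambda v:np.linalg.norm((lambda P:(np.cos(-.1945)*(P[0]-.5863)+np.sin(-.1945)*(P[1]+.008)))(onz(c,u,v,.03))))
    v=np.arange(best-4,best+5);w=np.clip(85-g[v,u],0,None)
    if w.sum()>20:
        P=onz(c,u,(w*v).sum()/w.sum(),.03)[:2];pts.append(P)
pts=np.array(pts);k=np.polyfit(pts[:,1],pts[:,0],1);print(len(pts),k,"resid",np.abs(np.polyval(k,pts[:,1])-pts[:,0]).max())
for n,p in(("R",(.565,-.118)),("L",(.611,.097))): print(n,(p[0]-np.polyval(k,p[1]))*.98)
E
```

```text
36 [0.1981 0.5892] resid 0.0005609195844444859
R -0.0008030105020996258
L 0.0025418497431074737
```

View pics/g.png

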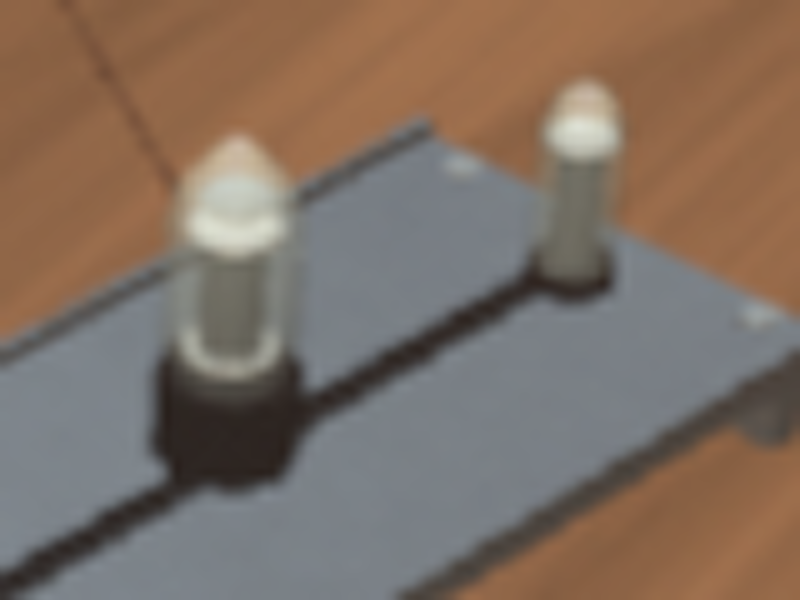

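Both stand within about 3 mm of the slot line and over it. The robot is well clear, so I'm handing in.

```bash
python3 - <<'E'
from rig import r
print(r.get_obs()["time"]);print(r.close_job())
E
```

```text
48.3
the job is handed in; nothing more can be done
None
```

Both big tubes now stand upright on their bases on the slot, one in each gap. I handed the job in at 48.3 s of the allowed 54 s, with the gripper clear above the stand.

**How:** I gripped each tube lightly near its tip and lifted, so that its base swung down under it. I then set it on the slot and opened the jaws slowly. The right tube stood up on the second try.

**What went wrong:** The left tube slid out of the light grip five times and lay down on the deck again, at least once from above deck level. While I was repositioning, one finger pressed on the stand's front lip with about 9 N. A tip-end grip, eased and tightened in steps, then brought it upright.

**Last checks:**
- **Tubes:** The side view shows both upright and free. The right tube is about 1 mm off the slot's centre line and the left about 2.5 mm, with a camera accuracy of about 2 mm.
- **Small tubes:** All three look to be standing where they were.
- **Bystanders:** I saw nothing disturbed in that view, but it covered only part of the table. I did not measure the bystanders or take a final top view.

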